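# Reset the gas cut-off with its key

### The job

The kitchen's gas cut-off has tripped and must be reset at the grey box. Take the red key out of its black stand, push it fully home in the box's lock, turn it gently clockwise until you feel it rest firmly against its stop without forcing it, turn it back home, draw it out, and stand it fully down in its stand again. Leave the onion, the potato and the shaker where they are, and never force the key.

Things in the scene. Friction and masses are not known exactly. Their poses are not given: they have to be found in the camera images.
- key: Loose key, 60 g, standing blade-down in the stand. Origin: centre of the underside of its round steel collar (28 mm across, 4 mm thick); z up. Above it a flat red bow, 32 mm along x, 10 mm thick along y, 4 to 42 mm above the origin: grip it across y from above. Below it a steel blade 19 mm along x (centred), 5 mm thick along y, 20 mm long, its foot slightly tapered.
- lug (a point): Outer end of the key's lug: the lug is 5 mm thick like the blade and sticks out of it on the key's +x side to x = 17 mm, between 9 and 18 mm below the key's origin (this point is 13.5 mm below). Axes as the key's.
- key_stand: Black fixed block, 66 mm (x) by 50 mm (y) by 40 mm high, origin under its centre. Slot for the blade in its top: x from -12 to +19.5 mm, 9 mm wide in y, 26 mm deep. The key stands in it with its axes parallel to the stand's, lug to the stand's +x, collar resting on the top.
- stand_top (a point): Centre of the stand's top, 40 mm above its origin: the key's origin lies here, within the slot's play, when it is put away. Axes as the stand's.
- reset_box: Grey fixed switch box, 150 mm (x) by 110 mm (y), lid 58 mm high, with a round steel escutcheon (68 mm across, top 64 mm above the table) in its middle and in that a brass plug (22 mm across) with the keyway. Origin under the centre. Cable gland on the +x end, two small lamps at the -x end.
- keyhole (a point): Centre of the plug's face, 64 mm above the table, where the key's origin lies when its collar is seated. Axes as the box's. The keyway is a slot along x, 6.5 mm wide, through the plug; on its +x side the 6 mm thick escutcheon has a notch (7 mm wide, to x = 19 mm) for the lug. Key in: axes parallel to the box's, lug to +x. Once turned, the lug is caught under the escutcheon until home again.
- plug (a joint): Turning of the plug about the vertical, rad: 0 at home (a hard stop), growing clockwise seen from above. Friction about 0.05 N m; stays where left; the key has up to 0.1 rad of play in it. The lug meets the working stop with the key turned 0.95 to 1.4 rad from home, different each time and out of sight: feel for it.
- works: The works hidden inside the box, with the hard stop for the lug, met 14 mm from the axis: a firm rest is 0.06 to 0.2 N m above the friction; over 0.3 N m, here or on the home stop, is forcing it. The stops are hard: the moment climbs within 0.03 rad. Origin and axes as the box's (they do not tell where the stop is).
- onion: Bystander: brown onion, about 82 mm across, 94 mm high. Origin at its underside.
- potato_1: Bystander: reddish potato, about 56 by 78 by 48 mm. Origin at its underside.
- shaker: Bystander: glass shaker with a grey cap, 44 mm across, 90 mm high. Origin at its underside.
Mind the look-alikes: they are no part of the job. Of the things like the key, leave any that is yellow; of the rest the smaller one is meant.

How it is judged:
On the way, in this order (a step that is already met when the one before it is completed fails the run):
1. the key is fully home in the lock, its collar within 2.5 mm of the face, not yet turned (horizontal distance between key and keyhole below 0.003 m and z of key in the frame of keyhole below 0.0025 m and value of joint plug below 0.1 rad), for 0.1 s.
2. the key, still in the lock, is turned against its stop and rests on it with more than 2 N (contact force between key and works above 2 N and value of joint plug above 0.8 rad and horizontal distance between key and keyhole below 0.004 m), for 0.15 s.
3. the key, still in the lock, is turned back home (plug within 0.1 rad of home) (value of joint plug below 0.1 rad and horizontal distance between key and keyhole below 0.004 m and z of key in the frame of keyhole below 0.006 m), for 0.1 s.
At the end, for the whole second after the job is handed in: The key stands upright in its stand, collar down on the top (within 3 mm), at rest; the lock's plug is home (within 0.1 rad) (horizontal distance between key and stand_top below 0.006 m and z of key in the frame of stand_top below 0.003 m and angle between key's own z axis and vertical below 0.12 rad and linear speed of key below 0.02 m/s and value of joint plug below 0.1 rad); the robot touches nothing.
It fails at once if the key is forced against its stop with more than 25 N (contact force between key and works above 25 N).
It fails at once if the key is forced in the lock (pressed, pulled or twisted with more than 60 N of contact) (contact force between key and reset_box above 60 N).
It fails at once if the onion is pushed more than 2 cm (distance of onion from where it was at the start of the episode above 0.02 m).
It fails at once if the potato is pushed more than 2 cm (distance of potato_1 from where it was at the start of the episode above 0.02 m).
It fails at once if the shaker is pushed more than 2 cm (distance of shaker from where it was at the start of the episode above 0.02 m).
It also fails if it takes over 72 s, if anything falls off the work surface, if the arm or the gripper's body presses on something with over 40 N, if the wrist force passes 120 N, or if a joint passes its speed limit or range.

### The arm

A 6-joint arm with a two-finger parallel gripper is mounted at the origin on a cart in front of the work surface, level with it; the furniture and walls round the work are solid. World frame = base frame: x ahead of the robot, y to its left, z up, the work surface at z = 0. Lengths are in m, angles in rad, forces in N, time in s.
With the tool pointing down it reaches from about 0.425 to 1.125 m from the base axis. Payload 14.9 kg.
Tool frame: the origin (TCP) lies at the very end of the fingers, on their centre line; the grasp point (between the pads) lies 19 mm behind it; z points along the fingers, y is the direction in which the jaws open and shut (so a half turn about z gives the same grasp; the last joint's range is limited). The gripper opens to 91 mm and grips with 3 to 60 N. Pads are 32 mm wide; open, the fingers measure 118 mm over their backs; the gripper's body (76 mm by 178 mm) begins 60 mm behind the grasp point.
Start: joints at [1.179, 0.379, 1.734, -0, 1.028, -0.033], TCP at [0.246, 0.655, 0.214] pointing down, gripper open.
Joint ranges: [-2.77, 2.77], [-0.74, 2.19], [0, 2.66], [-1.06, 4.2], [0.31, 2.87], [-3.08, 3.08]. Speed limits (rad/s): [1.89, 1.89, 2.39, 3.14, 3.14, 3.14].

### API

Orientations are given as a unit quaternion [x, y, z, w].
In Python, from cell import ctrl, viewer gives the robot as it stands.
- The arm moves only by the tool carry_out, never from a script. Its argument "increments" is one flat list of numbers, 7 for each row, row after row: the shift along the world's x, y, z scaled (see below), then the turn, a rotation vector about the world's x, y, z scaled (see below), then the opening, from 0 (shut) to 1 (fully open). A call has 1 to 12 rows; each row shifts and turns the pose as measured when the row begins; what a row does not reach is not made up. The controller multiplies each number of a shift by 2 cm and each number of a turn by 6 degrees. A row lasts 1/8 s, in which the tool goes at most 62.5 mm and 10.7 degrees, less where a joint would pass 70% of its speed; a pose out of reach is approached as far as the arm can. A call with a number of a shift or a turn outside -1 to 1 is refused whole. A call with a gripper value outside its range is refused whole. The fingers move at their own pace and stop on an object; the grip force is fixed at half the most. Time passes only in rows, so rows that do not move let the fingers close. It gives the time, the measured TCP pose, the force and the opening at its end, in the units of the state.
- ctrl.state(): the state, without advancing time (a new reading comes with each control period).
- viewer.camera(name): name is "scene" or "top" or "wrist"; returns the picture (384x512x3 uint8, red, green, blue); there is no depth.
- viewer.calibration(name): a dict with "intrinsics" (3x3 intrinsics, pixels), "position" and "orientation" of the camera in the world; the wrist camera has in their place "hand_eye" (4x4, takes a point from camera to tool coordinates, whose origin is the TCP and whose axes are the flange's). Camera axes: x right, y up, looking along -z (the intrinsics and any distortion apply to the point x, -y, -z); pixel columns grow to the right and rows downward; lengths in m; the calibration is good to about 2 mm. A picture is of the moment at which its call begins: read the wrist's pose just before it. calibration takes no time and is no camera call.
- ctrl.sign_off(): hands the job in, once; it reports no verdict.
The state is a dict: "time_s": time; "joint_pos": joint angles; "qd": joint speeds; "effort": joint torques, N m; "tool_pos": TCP position; "tcp_rot": TCP orientation; "wrist_force": force on the tool from outside, world axes, zero at the start; "wrist_torque": the same for the moment, N m; "width": finger opening in m.
Only numpy, scipy, OpenCV 4.12 (cv2) and the standard library are available. Lean on these libraries where they do the work, as an engineer would, in place of code of your own. Each camera call takes 0.05 s, during which the arm holds its last target.

## Working session

There is one attempt and no reset: what is moved stays moved. The work goes in short steps, Python scripts to look and compute and a tool call to move; the robot and the scene stay as the last step left them, time stands still between calls to the robot, and variables do not carry over. Pictures are saved under pics/ and viewed, and the job is handed in when it is done.

Besides the shell and the picture viewer there is one more tool, called in YAML: its name, and indented under it one key for each argument. carry_out: Moves the arm, as the interface text tells. Shifts and turns lie within -1 to 1; 1 stands for 2 cm of shift or 6 degrees of turn. Its arguments: {"type":"object","properties":{"increments":{"type":"array"}},"required":["increments"]}

```bash
ls -la; mkdir -p pics; python3 - <<'E'
from cell import ctrl, viewer
import cv2
print(ctrl.state())
for n in ("scene","top","wrist"):
    im=viewer.camera(n); cv2.imwrite(f"pics/a_{n}.png",im[:,:,::-1]); print(n,viewer.calibration(n))
E
```

```text
total 12
drwxr-xr-x  3 agent agent 4096 Dec  7 03:50 .
drwxr-xr-x 23 root  root  4096 Dec  7 03:50 ..
drwxr-xr-x  2 agent agent 4096 Dec  7 03:50 pics
{'time_s': 0.0, 'joint_pos': array([ 1.17870095e+00,  3.79405862e-01,  1.73473959e+00, -1.24824325e-05,
        1.02847600e+00, -3.32967830e-02]), 'qd': array([ 2.30889452e-04,  1.00469705e-03,  1.45339602e-04, -6.60121786e-04,
       -2.66610047e-05,  2.64298021e-04]), 'effort': array([ 4.75196895e-03, -7.63731265e+01, -4.34368873e+01,  6.52760267e-02,
        4.23341431e-02, -7.75020044e-05]), 'tool_pos': array([0.2456707 , 0.65508295, 0.21331054]), 'tcp_rot': array([ 1.78435345e-01,  9.83951504e-01, -5.03935919e-04, -1.03364097e-04]), 'wrist_force': array([0.06904683, 0.42537611, 0.66273032]), 'wrist_torque': array([-0.02570231,  0.01538608,  0.00743433]), 'width': 0.09128269739219765}
scene {'intrinsics': array([[442.32203495,   0.        , 254.03393068],
       [  0.        , 442.32203495, 199.10827776],
       [  0.        ,   0.        ,   1.        ]]), 'position': array([ 0.12399441, -0.28481688,  0.77076621]), 'orientation': 
[... 197 characters left out ...]
     ,   0.        ,   1.        ]]), 'position': array([0.44147027, 0.15804836, 1.09988513]), 'orientation': array([-0.03101917,  0.03489202,  0.71582925, -0.69671289])}
wrist {'intrinsics': array([[338.53286263,   0.        , 255.32687075],
       [  0.        , 338.53286263, 192.68668442],
       [  0.        ,   0.        ,   1.        ]]), 'hand_eye': array([[ 8.69797770e-04,  9.55540295e-01,  2.94859269e-01,
         8.51176957e-02],
       [ 9.99999511e-01, -6.92294142e-04, -7.06379003e-04,
        -2.11730813e-04],
       [-4.70844256e-04,  2.94859739e-01, -9.55540430e-01,
        -1.70475317e-01],
       [ 0.00000000e+00,  0.00000000e+00,  0.00000000e+00,
         1.00000000e+00]])}
```

View pics/a_scene.png

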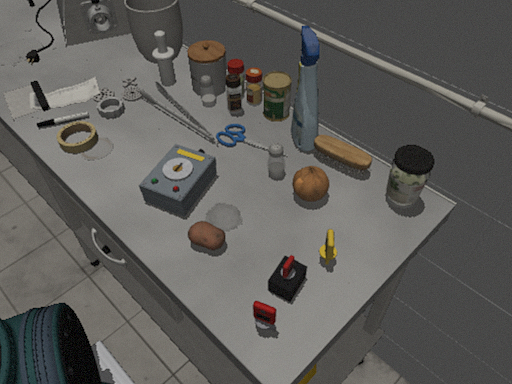

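View pics/a_top.png

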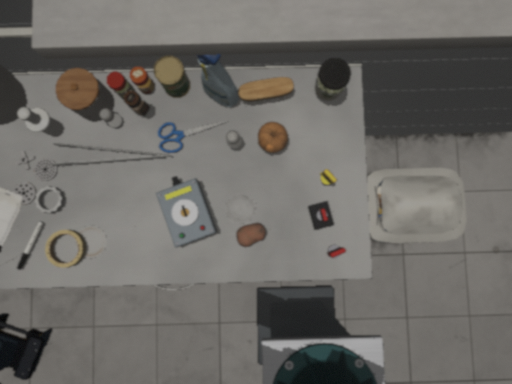

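View pics/a_wrist.png

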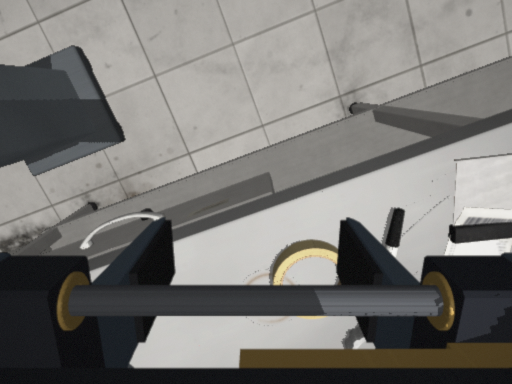

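```bash
cat > h.py <<'E'
import numpy as np, cv2
from scipy.spatial.transform import Rotation as R
from cell import ctrl, viewer
def cam(name,st=None):
    c=viewer.calibration(name); K=c["intrinsics"]
    if name=="wrist":
        st=st or ctrl.state(); H=c["hand_eye"]; Rt=R.from_quat(st["tcp_rot"]).as_matrix()
        return K,Rt@H[:3,:3],Rt@H[:3,3]+st["tool_pos"]
    return K,R.from_quat(c["orientation"]).as_matrix(),c["position"]
def proj(C,P):
    K,Rc,p=C; q=(np.atleast_2d(P)-p)@Rc; q=q*[1,-1,-1]; u=q@K.T; return u[:,:2]/u[:,2:]
def ray(C,uv,z):
    K,Rc,p=C; uv=np.atleast_2d(uv).astype(float)
    d=np.c_[uv,np.ones(len(uv))]@np.linalg.inv(K).T*[1,-1,-1]@Rc.T
    return p+d*((z-p[2])/d[:,2])[:,None]
def snap(name,tag):
    st=ctrl.state(); im=viewer.camera(name)[:,:,::-1].copy(); cv2.imwrite(f"pics/{tag}.png",im); return im,cam(name,st),st
E
python3 - <<'E'
from h import *
T=cam("top");S=cam("scene")
for P in ([0,0,0],[.2457,.655,.213],[0.5,0,0],[0.7,0.3,0]): print(P,proj(T,P),proj(S,P))
print("stand",ray(T,[321,215],.04),ray(S,[289,279],.04))
print("box",ray(T,[186,212],.064),ray(S,[179,170],.064))
print("onion",ray(T,[272,138],.05),ray(S,[311,184],.05))
print("pot",ray(T,[251,234],.025),ray(S,[206,235],.025))
print("shk",ray(T,[236,136],.09),ray(S,[276,150],.09))
print("yellow",ray(T,[328,178],.03)," red2",ray(T,[336,250],.03))
for nm,tag in (("top",(140,150,220,120)),("scene",(110,120,250,220))):
    im=cv2.imread(f"pics/a_{nm}.png");x,y,w,h=tag;cv2.imwrite(f"pics/c_{nm}.png",cv2.resize(im[y:y+h,x:x+w],None,fx=3,fy=3 if h<130 else 2.7))
E
```

```text
[0, 0, 0] [[323.91042182 398.08924625]] [[ 69.82784696 478.41097339]]
[0.2457, 0.655, 0.213] [[ 25.97191464 328.02305381]] [[-18.39516206 102.56764954]]
[0.5, 0, 0] [[316.17597215 205.34188745]] [[293.16617193 272.51235328]]
[0.7, 0.3, 0] [[204.13193249 135.54306898]] [[257.56659325 151.62962069]]
stand [[ 0.47240688 -0.00579329  0.04      ]] [[ 0.46447694 -0.0186247   0.04      ]]
box [[0.4886167  0.34061435 0.064     ]] [[0.48701274 0.33559773 0.064     ]]
onion [[0.67702397 0.1159164  0.05      ]] [[0.67128306 0.10421497 0.05      ]]
pot [[0.42806629 0.17769332 0.025     ]] [[0.42771125 0.18010941 0.025     ]]
shk [[0.67556265 0.20812148 0.09      ]] [[0.66528846 0.20582158 0.09      ]]
yellow [[ 0.56997543 -0.02991164  0.03      ]]  red2 [[ 0.38064748 -0.04267177  0.03      ]]
```

View pics/c_top.png

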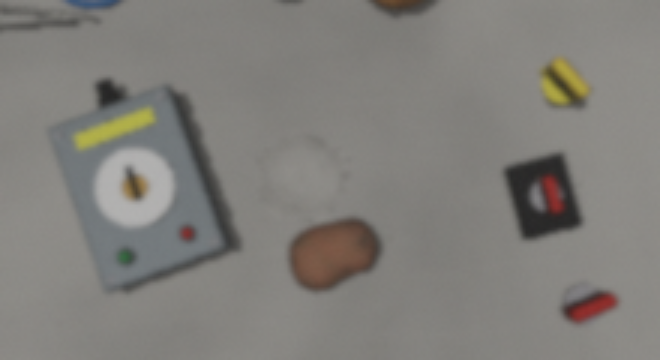

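View pics/c_scene.png

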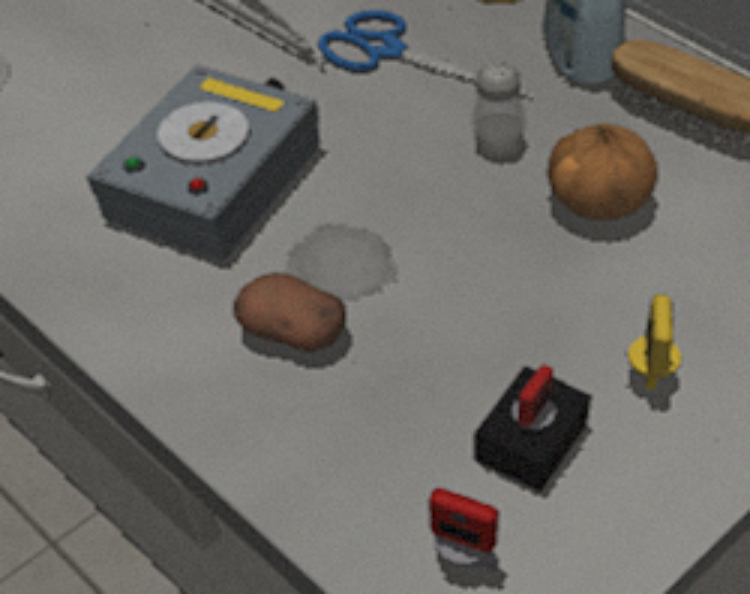

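carry_out:
  increments: [1,-1,0,0,0,0.5,1,1,-1,0,0,0,0.5,1,1,-1,0,0,0,0.5,1,1,-1,0,0,0,0.5,1,1,-1,0,0,0,0.5,1,1,-1,0,0,0,0.5,1,1,-1,0,0,0,0.5,1,1,-1,0,0,0,0.5,1,1,-1,0,0,0,0.5,1,1,-1,0,0,0,0.5,1,1,-1,0,0,0,0.5,1,1,-1,0,0,0,0.5,1]

```text
time_s: 1.65
tool_pos: [0.4903, 0.4068, 0.2108]
tcp_rot: [-0.146, 0.989, -0.002, -0.001]
wrist_force: [-0.5, 1.1, -0.6]
width: 0.091
```

carry_out:
  increments: [-0.2,-1,0,0,0,0,1,0,-1,0,0,0,0,1,0,-1,0,0,0,0,1,0,0,0,0,0,0,1]

```text
time_s: 2.15
tool_pos: [0.485, 0.3422, 0.2103]
tcp_rot: [-0.144, 0.99, -0.002, -0.001]
wrist_force: [0.6, -0.1, 0.2]
width: 0.0912
```

```bash
python3 - <<'E'
from h import *
im,C,st=snap("wrist","b1"); print(st["tool_pos"],st["joint_pos"]); print(proj(C,[.488,.338,.064]))
E
```

```text
[0.48504169 0.34219634 0.21027371] [ 0.57656544  0.22051804  1.95317406 -0.00379382  0.97258292 -1.28192082]
[[250.19194295 182.16277608]]
```

View pics/b1.png

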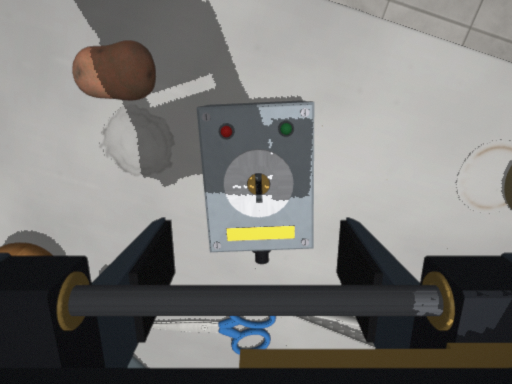

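```bash
python3 - <<'E'
from h import *
im=cv2.imread("pics/b1.png"); c=im[90:265,180:335]; cv2.imwrite("pics/b1c.png",cv2.resize(c,None,fx=3.4,fy=3.4,interpolation=cv2.INTER_CUBIC))
for p in [(258,175),(259,184),(259,195),(240,200),(280,205),(240,165),(280,165),(205,200),(300,200),(220,120),(250,185),(268,185)]: print(p,im[p[1],p[0]])
E
```

```text
(258, 175) [52 51 48]
(259, 184) [12 12 12]
(259, 195) [82 77 73]
(240, 200) [235 232 232]
(280, 205) [239 237 236]
(240, 165) [128 127 126]
(280, 165) [131 128 128]
(205, 200) [139 137 131]
(300, 200) [173 165 155]
(220, 120) [94 88 84]
(250, 185) [ 80 153 189]
(268, 185) [ 51  94 115]
```

View pics/b1c.png

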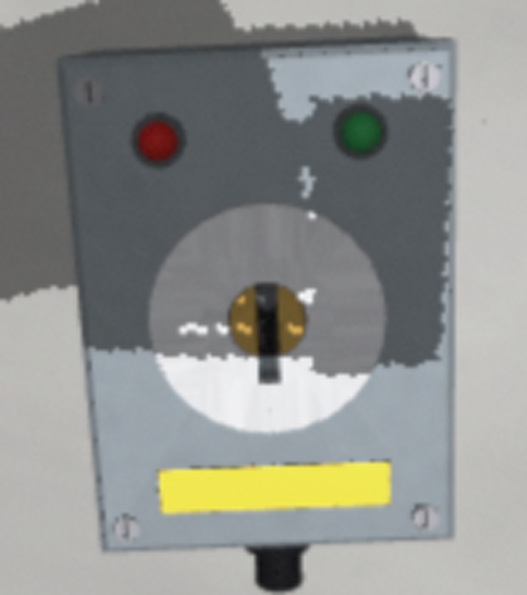

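```bash
python3 - <<'E'
from h import *
st=dict(tool_pos=np.array([0.48504169,0.34219634,0.21027371]),tcp_rot=ctrl.state()["tcp_rot"])
C=cam("wrist",st)
off=np.array([180,90]); cr=lambda p:(np.array(p)+.5)/3.4-.5+off
print("esc",ray(C,[cr((268,318.5))],.064),"plug",ray(C,[cr((267,320))],.064))
L=ray(C,[cr(p) for p in [(62,57),(456,40),(452,537),(104,550)]],.058); print(L, L.mean(0))
e=lambda a,b:(np.linalg.norm(b-a),np.degrees(np.arctan2(*(b-a)[1::-1])))
print(e(L[0],L[3]),e(L[1],L[2]),e(L[1],L[0]),e(L[2],L[3]))
n=ray(C,[cr((267,283)),cr((269,382))],.064); print("slot",e(*n),n)
print("tcp px",proj(C,st["tool_pos"]+[0,0,0]),proj(C,st["tool_pos"]+[0,0,-.03]), R.from_quat(st["tcp_rot"]).as_matrix())
E
```

```text
esc [[0.48684077 0.34606611 0.064     ]] plug [[0.48734827 0.34592115 0.064     ]]
[[0.433871   0.27145097 0.058     ]
 [0.39886435 0.37270555 0.058     ]
 [0.53896549 0.42116073 0.058     ]
 [0.57427216 0.3194246  0.058     ]] [0.48649325 0.34618546 0.058     ]
(np.float64(0.14837100614373638), np.float64(18.864769273054037)) (np.float64(0.14824382971661015), np.float64(19.07838231981069)) (np.float64(0.1071352252928853), np.float64(-70.92824667239098)) (np.float64(0.10768844772140021), np.float64(-70.86109685540617))
slot (np.float64(0.029539009533909245), np.float64(17.93856808499044)) [[0.4769549  0.34278084 0.064     ]
 [0.50505794 0.35187877 0.064     ]]
tcp px [[254.06325408 248.33876446]] [[254.41097409 227.28325044]] [[-0.95821453 -0.28604369 -0.00197855]
 [-0.28603145  0.95820758 -0.00492306]
 [ 0.00330407 -0.00415142 -0.99998592]]
```

carry_out:
  increments: [-0.1,-1,0,0,0,0,1,-0.1,-1,0,0,0,0,1,-0.1,-1,0,0,0,0,1,-0.1,-1,0,0,0,0,1,-0.1,-1,0,0,0,0,1,-0.1,-1,0,0,0,0,1,-0.1,-1,0,0,0,0,1,-0.1,-1,0,0,0,0,1,-0.1,-1,0,0,0,0,1]

```text
time_s: 3.32
tool_pos: [0.4654, 0.1517, 0.2105]
tcp_rot: [-0.145, 0.989, -0.002, -0.001]
wrist_force: [0.7, 0.2, 0.0]
width: 0.091
```

carry_out:
  increments: [0,-1,-0.15,0,0,-0.1,1,0,-1,-0.15,0,0,-0.1,1,0,-1,-0.15,0,0,-0.1,1,0,-1,-0.15,0,0,-0.1,1,0,-1,-0.15,0,0,-0.1,1,0,-1,-0.15,0,0,-0.1,1,0,-0.8,-0.15,0,0,0,1,0,-0.4,0,0,0,0,1,0,0,0,0,0,0,1]

```text
time_s: 4.45
tool_pos: [0.4635, -0.0033, 0.1894]
tcp_rot: [-0.112, 0.994, -0.002, -0.0]
wrist_force: [0.7, 0.5, 0.2]
width: 0.0915
```

```bash
python3 - <<'E'
from h import *
im,C,st=snap("wrist","b2"); print(st["tool_pos"],st["tcp_rot"],st["joint_pos"]); np.savez("b2.npz",p=st["tool_pos"],q=st["tcp_rot"])
print(proj(C,[[.468,-.008,.04]]))
E
```

```text
[ 0.46351021 -0.00330084  0.18937675] [-1.11975290e-01  9.93708540e-01 -2.16743591e-03 -4.17362526e-04] [-0.05484774  0.0329242   2.21459839 -0.00566033  0.89418018 -1.84652135]
[[249.57669005 182.70636789]]
```

View pics/b2.png

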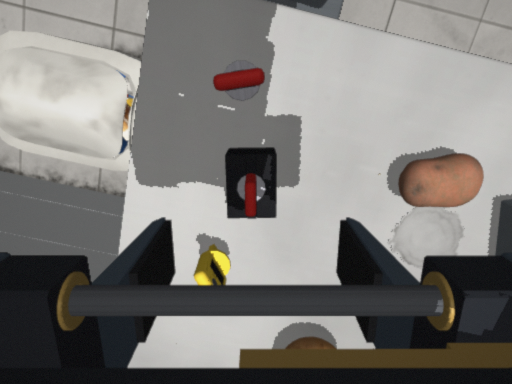

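```bash
python3 - <<'E'
from h import *
im=cv2.imread("pics/b2.png"); c=im[140:230,215:290]; c=cv2.convertScaleAbs(c,alpha=1.5,beta=10);cv2.imwrite("pics/b2c.png",cv2.resize(c,None,fx=6.5,fy=6.5,interpolation=cv2.INTER_CUBIC))
E
```

```text
(no output)
```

View pics/b2c.png

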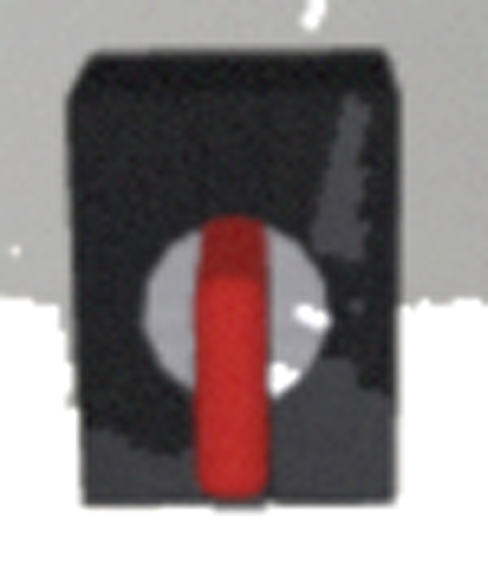

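```bash
python3 - <<'E'
from h import *
ims=[viewer.camera("wrist")[:,:,::-1].astype(float) for _ in range(4)]
m=np.mean(ims,0); cv2.imwrite("pics/b3.png",m.astype(np.uint8))
c=np.clip(m[140:230,215:290]*5-20,0,255).astype(np.uint8); cv2.imwrite("pics/b3c.png",cv2.resize(c,None,fx=6.5,fy=6.5,interpolation=cv2.INTER_CUBIC))
im=np.mean([viewer.camera("scene")[:,:,::-1].astype(float) for _ in range(2)],0);c=np.clip(im[250:305,260:315]*3-20,0,255).astype(np.uint8);cv2.imwrite("pics/b3s.png",cv2.resize(c,None,fx=9,fy=9,interpolation=cv2.INTER_CUBIC))
E
```

```text
(no output)
```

View pics/b3c.png

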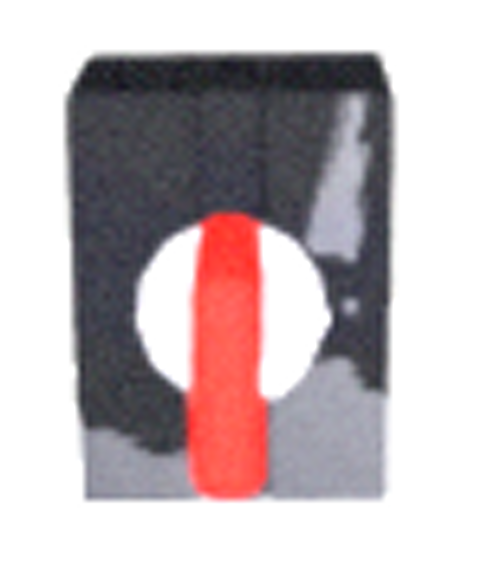

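View pics/b3s.png

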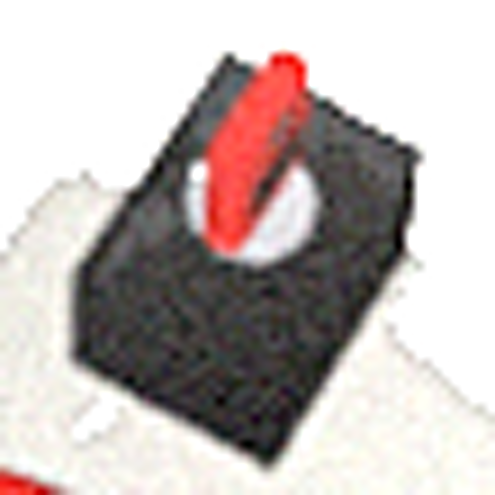

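```bash
python3 - <<'E'
from h import *
d=np.load("b2.npz"); C=cam("wrist",dict(tool_pos=d["p"],tcp_rot=d["q"]))
im=cv2.imread("pics/b3.png").astype(int); B,G,Rr=im[...,0],im[...,1],im[...,2]
red=((Rr>90)&(Rr>2*G)).astype(np.uint8); red[:140]=0;red[230:]=0;red[:,:215]=0;red[:,290:]=0
n,l,s,ce=cv2.connectedComponentsWithStats(red); i=1+np.argmax(s[1:,4]); print(s[i],ce[i])
m=(l==i)
for r in range(172,218,3):
    row=Rr[r]-G[r]; cs=np.where(m[r])[0]
    if len(cs)==0: continue
    # subpixel edges
    a,b=cs[0],cs[-1]; mx=row[a:b+1].max(); h=mx/2
    f=lambda i,j:i+(h-row[i])/(row[j]-row[i])*(j-i)
    k=a-2
    while row[k+1]<h:k+=1
    e1=f(k,k+1); k=b+2
    while row[k-1]<h:k-=1
    e2=f(k,k-1); print(r,round(e1,2),round(e2,2),round((e1+e2)/2,2),mx)
print(ray(C,[[250,183],[250,215]],.082),proj(C,[.468,-.005,.082]))
# collar
g=im.sum(2)/3; col=((g>80)&(Rr<1.5*G)).astype(np.uint8); col[:165]=0; col[205:]=0; col[:,:230]=0; col[:,268:]=0
for r in range(170,206): print(r,''.join('#' if m[r,c] else ('o' if col[r,c] else '.') for c in range(225,275)))
E
```

```text
[244 182  11  34 331] [249.39879154 198.41389728]
184 244.11 254.49 249.3 92
187 243.93 254.56 249.24 96
190 244.0 254.6 249.3 96
193 244.0 254.57 249.29 96
196 244.09 254.46 249.27 95
199 244.12 254.44 249.28 95
202 244.02 254.95 249.48 95
205 243.94 255.07 249.51 94
208 244.11 255.07 249.59 94
211 244.27 255.04 249.65 95
214 244.86 254.45 249.66 90
[[ 0.4566944  -0.00929513  0.082     ]
 [ 0.48508737 -0.00292596  0.082     ]] [[251.99117982 196.40346269]]
170 ..................................................
171 ..................................................
172 ..................................................
173 ..................................................
174 ..................................................
175 ..................................................
176 ...................o...........oo.................
177 .................ooo...........ooo................
178 ................oooo...........oooo...............
179 ...............ooooo...........ooooo..............
180 ..............ooooo............oooooo.............
181 ..............ooooo..........
[... 641 characters left out ...]
...oooooo.##########.ooooooo............
194 ..............ooooo.##########.ooooooo............
195 ..............ooooo.##########.oooooo.............
196 ...............oooo.##########oooooo..............
197 .................oo.##########oooooo..............
198 ..................o.##########ooooo...............
199 ....................##########oooo................
200 ....................##########.oo.................
201 ....................##########....................
202 ....................##########....................
203 ....................##########....................
204 ....................##########....................
205 ....................##########....................
```

```bash
python3 - <<'E'
from h import *
d=np.load("b2.npz"); C=cam("wrist",dict(tool_pos=d["p"],tcp_rot=d["q"]))
e=lambda a,b:(np.linalg.norm(b-a),np.degrees(np.arctan2(*(b-a)[1::-1])))
im=cv2.imread("pics/b3.png").astype(int); g=im.sum(2)/3;G,Rr=im[...,1],im[...,2]
pts=[]
for r in range(178,199):
    c=np.where((g[r,230:268]>75)&(Rr[r,230:268]<1.5*G[r,230:268]))[0]+230
    for k,s in ((c[0],-1),(c[-1],1)):
        v0,v1=g[r,k+s],g[r,k]; t=(75-v1)/(v0-v1) if v0!=v1 else .5
        if (s<0 and k<243) or (s>0 and k>256): pts.append((k+s*t,r))
el=cv2.fitEllipse(np.array(pts,np.float32)); print(el)
print("collar",ray(C,[el[0]],.044)); 
p=ray(C,[[249.3,181.8],[249.65,216.8]],.082); print("bow",p,p.mean(0),e(*p))
cr=lambda p:(np.array(p)+.5)/6.5-.5+np.array([215,140])
L=ray(C,[cr(q) for q in [(72,95),(392,93),(387,498),(85,500)]],.04); print("stand",L,L.mean(0),e(L[0],L[3]),e(L[1],L[2]),e(L[1],L[0]),e(L[2],L[3]))
R0=R.from_quat(d["q"]).as_matrix(); print("tool x-aligned yaw",np.degrees(np.arctan2(R0[1,1],R0[0,1]))-90, R0[:,2])
E
```

```text
((250.30007934570312, 187.52545166015625), (26.89073371887207, 27.768171310424805), 110.18348693847656)
collar [[ 0.47148829 -0.00641476  0.044     ]]
bow [[ 0.45579509 -0.01010715  0.082     ]
 [ 0.48680372 -0.002856    0.082     ]] [ 0.47129941 -0.00648158  0.082     ] (np.float64(0.03184516340438967), np.float64(13.161717398331595))
stand [[ 0.44556039 -0.03645538  0.04      ]
 [ 0.4347301   0.00931788  0.04      ]
 [ 0.49665921  0.02382148  0.04      ]
 [ 0.50754152 -0.02185825  0.04      ]] [ 0.47112281 -0.00629357  0.04      ] (np.float64(0.06367681017855842), np.float64(13.252194094393971)) (np.float64(0.06360479374842745), np.float64(13.180933733246174)) (np.float64(0.04703707244381812), np.float64(-76.6881954864253)) (np.float64(0.0469580958507672), np.float64(-76.60016442340756))
tool x-aligned yaw 12.858580033813453 [-3.44074886e-04 -4.40106772e-03 -9.99990256e-01]
```

carry_out:
  increments: [0.1,-0.04,-1,0.04,0,0.06,1,0.1,-0.04,-1,0,0,0,1,0.1,-0.04,-1,0,0,0,1,0.1,-0.04,-1,0,0,0,1,0,0,-0.6,0,0,0,1,0,0,-0.6,0,0,0,1,0,0,0,0,0,0,1]

```text
time_s: 5.68
tool_pos: [0.4727, -0.0044, 0.083]
tcp_rot: [-0.117, 0.993, -0.0, 0.001]
wrist_force: [-0.2, -0.5, 0.2]
width: 0.0913
```

```bash
cat >> h.py <<'E'
def rep(t=None,yaw=None):
    s=ctrl.state(); M=R.from_quat(s["tcp_rot"]).as_matrix(); y=np.degrees(np.arctan2(M[1,1],M[0,1]))-90
    print("t",round(s["time_s"],2),"p",s["tool_pos"].round(4),"yaw",y.round(2),"zax",M[:2,2].round(4),"F",s["wrist_force"].round(2),"M",s["wrist_torque"].round(3),"w",round(s["width"],4),"j6",s["joint_pos"][5].round(3))
    if t is not None: print("  to go (units 2cm)",((np.array(t)-s["tool_pos"])/.02).round(3), "turn",None if yaw is None else round((yaw-y)/6,3))
    return s
E
python3 -c "
from h import *
rep([.4714,-.0064,.048],13.2)"
```

```text
t 5.67 p [ 0.4727 -0.0044  0.083 ] yaw 13.45 zax [ 0.0021 -0.0002] F [-0.21 -0.55  0.17] M [0.14  0.005 0.013] w 0.0913 j6 -1.864
  to go (units 2cm) [-0.064 -0.101 -1.749] turn -0.041
```

carry_out:
  increments: [-0.03,-0.05,-0.8,0,0.02,-0.04,1,-0.03,-0.05,-0.6,0,0,0,1,0,0,-0.3,0,0,0,1,0,0,0,0,0,0,1]

```text
time_s: 6.18
tool_pos: [0.4718, -0.0066, 0.0472]
tcp_rot: [-0.115, 0.993, -0.0, 0.0]
wrist_force: [0.5, 0.1, -0.4]
width: 0.0912
```

```bash
python3 -c "
from h import *
rep([.4714,-.0064,.048],13.2)"
```

```text
t 6.17 p [ 0.4718 -0.0066  0.0472] yaw 13.19 zax [ 0.0008 -0.0002] F [ 0.47  0.1  -0.36] M [-0.032  0.025  0.031] w 0.0912 j6 -1.864
  to go (units 2cm) [-0.02   0.008  0.039] turn 0.002
```

Close the jaws.

carry_out:
  increments: [0,0,0,0,0,0,0,0,0,0,0,0,0,0,0,0,0,0,0,0,0,0,0,0,0,0,0,0,0,0,0,0,0,0,0]

```text
time_s: 6.8
tool_pos: [0.4725, -0.0066, 0.0482]
tcp_rot: [-0.115, 0.993, -0.0, 0.001]
wrist_force: [-0.7, -0.6, -0.6]
width: 0.0439
```

```bash
python3 -c "
from h import *
rep([.4714,-.0064,.048],13.2)"
```

```text
t 6.8 p [ 0.4725 -0.0066  0.0482] yaw 13.19 zax [ 0.0025 -0.0003] F [-0.72 -0.56 -0.56] M [0.052 0.023 0.02 ] w 0.0439 j6 -1.864
  to go (units 2cm) [-0.057  0.009 -0.008] turn 0.001
```

carry_out:
  increments: [-0.05,0,0,0,0.02,0,0,0,0,0,0,0,0,0,0,0,0,0,0,0,0,0,0,0,0,0,0,0]

```text
time_s: 7.3
tool_pos: [0.4714, -0.0066, 0.0482]
tcp_rot: [-0.115, 0.993, -0.0, 0.0]
wrist_force: [0.2, -0.3, -0.0]
width: 0.0102
```

```bash
python3 -c "
from h import *
rep([.4714,-.0064,.048],13.2)"
```

```text
t 7.3 p [ 0.4714 -0.0066  0.0482] yaw 13.19 zax [ 0.0002 -0.0003] F [ 0.18 -0.28 -0.01] M [0.064 0.009 0.03 ] w 0.0102 j6 -1.864
  to go (units 2cm) [ 0.     0.009 -0.008] turn 0.002
```

carry_out:
  increments: [0,0,0.5,0,0,0,0,0,0,1,0,0,0,0,0,0,1,0,0,0,0,0,0,1,0,0,0,0,0,0,1,0,0,0,0,0,0,0,0,0,0,0]

```text
time_s: 8.05
tool_pos: [0.4712, -0.0066, 0.1436]
tcp_rot: [-0.115, 0.993, -0.0, 0.001]
wrist_force: [0.1, 0.3, -1.3]
width: 0.0099
```

```bash
python3 -c "
from h import *
rep([.4867,.3461,.15],19)
im,C,st=snap('wrist','c1'); im2,_,_=snap('scene','c1s')
cv2.imwrite('pics/c1c.png',cv2.resize(im[130:270,180:330],None,fx=4,fy=4,interpolation=cv2.INTER_CUBIC))
k=proj(cam('scene'),st['tool_pos']-[0,0,.02])[0].astype(int);print(k)
cv2.imwrite('pics/c1sc.png',cv2.resize(im2[k[1]-60:k[1]+60,k[0]-60:k[0]+60],None,fx=5,fy=5,interpolation=cv2.INTER_CUBIC))"
```

```text
t 8.05 p [ 0.4712 -0.0066  0.1436] yaw 13.19 zax [ 0.0011 -0.0004] F [ 0.06  0.32 -1.25] M [ 0.043  0.05  -0.014] w 0.0099 j6 -1.864
  to go (units 2cm) [ 0.773 17.633  0.322] turn 0.968
[288 247]
```

View pics/c1c.png

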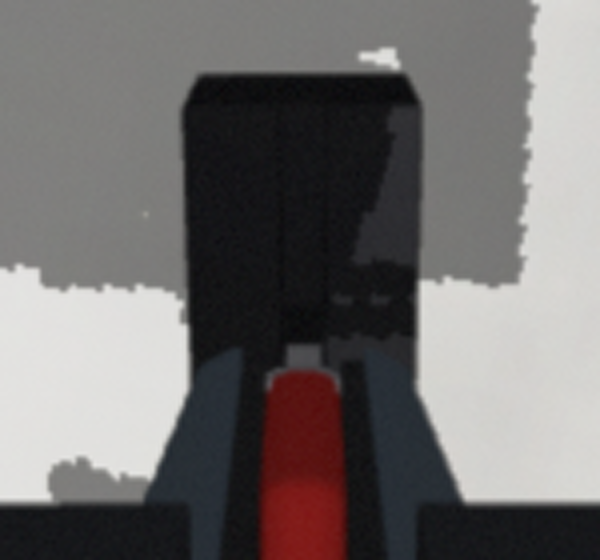

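View pics/c1sc.png

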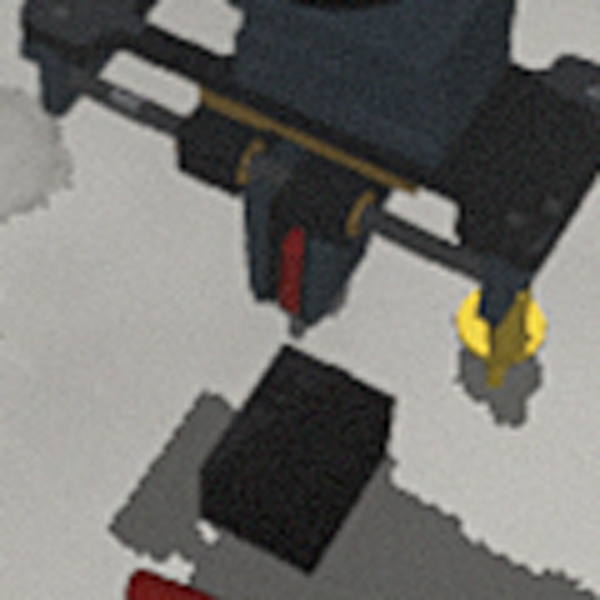

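```bash
python3 -c "
from h import *
C=cam('wrist'); s=ctrl.state(); u=np.array([np.cos(np.radians(13.2)),np.sin(np.radians(13.2)),0]); o=np.array([.4714,-.0064,.04])
cr=lambda q:((q-[180,130]+.5)*4-.5).round(0)
for x in (-.0195,-.012,0): print('slot',x,cr(proj(C,o+x*u)))
k=s['tool_pos']-[0,0,.0082]
for x,z in ((-.0095,-.02),(-.0095,0),(-.017,-.0135),(-.017,-.018),(-.014,0),(-.016,.042)): print('key',x,z,cr(proj(C,k+x*u+[0,0,z])))
"
```

```text
slot -0.0195 [[299. 172.]]
slot -0.012 [[299. 207.]]
slot 0 [[299. 262.]]
key -0.0095 -0.02 [[299. 339.]]
key -0.0095 0 [[298. 389.]]
key -0.017 -0.0135 [[299. 308.]]
key -0.017 -0.018 [[299. 298.]]
key -0.014 0 [[298. 359.]]
key -0.016 0.042 [[297. 482.]]
```

```bash
python3 -c "
from h import *
im=cv2.imread('pics/c1.png').astype(float)
c=np.clip(im[145:235,215:295]*6-20,0,255).astype(np.uint8)
cv2.imwrite('pics/c1d.png',cv2.resize(c,None,fx=6.5,fy=6.5,interpolation=cv2.INTER_AREA))"
```

```text
(no output)
```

View pics/c1d.png

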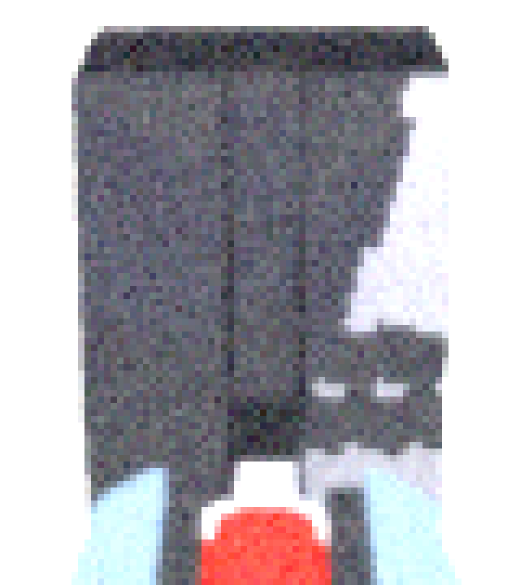

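```bash
python3 -c "
from h import *
C=cam('wrist'); u=np.array([np.cos(np.radians(13.2)),np.sin(np.radians(13.2)),0]); o=np.array([.4714,-.0064,.04])
for x in (.012,.0195): print(x,proj(C,[o+x*u,o+x*u-[0,0,.026]]))
rep([.4867,.3461,.15],19)
"
```

```text
0.012 [[254.30932981 208.60404474]
 [254.37743769 199.11781518]]
0.0195 [[254.31041361 216.81034722]
 [254.37796222 206.74540889]]
t 8.15 p [ 0.4702 -0.0065  0.1419] yaw 13.19 zax [-0.0015 -0.0002] F [-0.03 -0.22 -1.31] M [ 0.044 -0.015  0.003] w 0.01 j6 -1.864
  to go (units 2cm) [ 0.824 17.63   0.403] turn 0.968
```

carry_out:
  increments: [0.05,1,0,0,0,0.1,0,0.05,1,0,0,0,0.1,0,0.05,1,0,0,0,0.1,0,0.05,1,0,0,0,0.1,0,0.05,1,0,0,0,0.1,0,0.05,1,0,0,0,0.1,0,0.05,1,0,0,0,0.1,0,0.05,1,0,0,0,0.1,0,0.05,1,0,0,0,0.1,0,0.05,1,0,0,0,0.07,0,0.05,1,0,0,0,0,0,0.05,1,0,0,0,0,0]

```text
time_s: 9.65
tool_pos: [0.4752, 0.2393, 0.1298]
tcp_rot: [-0.165, 0.986, -0.001, -0.01]
wrist_force: [-0.2, -0.2, -0.5]
width: 0.0101
```

```bash
python3 -c "
from h import *
rep([.4867,.3461,.12],19)"
```

```text
t 9.65 p [0.4752 0.2393 0.1298] yaw 19.05 zax [-0.0194 -0.005 ] F [-0.17 -0.15 -0.5 ] M [ 0.049 -0.088  0.019] w 0.0101 j6 -1.485
  to go (units 2cm) [ 0.573  5.34  -0.488] turn -0.008
```

carry_out:
  increments: [0.1,1,0,0,0,0,0,0.1,1,0,0,0,0,0,0.1,1,0,0,0,0,0,0.1,1,0,0,0,0,0,0.1,0.8,0,0,0,0,0,0.1,0.3,0,0,0,0,0,0,0,0,0,0,0,0,0,0,0,0,0,0,0]

```text
time_s: 10.65
tool_pos: [0.4879, 0.3492, 0.1292]
tcp_rot: [-0.166, 0.986, -0.001, -0.01]
wrist_force: [0.4, 0.4, -0.5]
width: 0.0097
```

```bash
python3 -c "
from h import *
rep([.4867,.3461,.12],19)"
```

```text
t 10.65 p [0.4879 0.3492 0.1292] yaw 19.11 zax [-0.0198 -0.0054] F [ 0.39  0.36 -0.49] M [ 0.048 -0.024  0.021] w 0.0097 j6 -1.33
  to go (units 2cm) [-0.058 -0.156 -0.462] turn -0.018
```

carry_out:
  increments: [-0.06,-0.16,-0.4,0.05,-0.18,-0.02,0,0,0,0,0,0,0,0,0,0,0,0,0,0,0]

```text
time_s: 11.02
tool_pos: [0.4863, 0.3446, 0.1204]
tcp_rot: [-0.164, 0.986, -0.0, -0.0]
wrist_force: [-0.3, 0.5, -1.0]
width: 0.0099
```

```bash
python3 -c "
from h import *
s=rep([.4867,.3461,.12],19)
im,C,st=snap('wrist','d1'); np.savez('d1.npz',p=st['tool_pos'],q=st['tcp_rot'])
cv2.imwrite('pics/d1c.png',cv2.resize(im[90:270,170:340],None,fx=3.3,fy=3.3,interpolation=cv2.INTER_CUBIC))"
```

```text
t 11.03 p [0.4863 0.3446 0.1204] yaw 18.92 zax [-0.0002 -0.0002] F [-0.26  0.47 -1.02] M [ 0.038  0.053 -0.008] w 0.0099 j6 -1.323
  to go (units 2cm) [ 0.021  0.076 -0.022] turn 0.014
```

View pics/d1c.png

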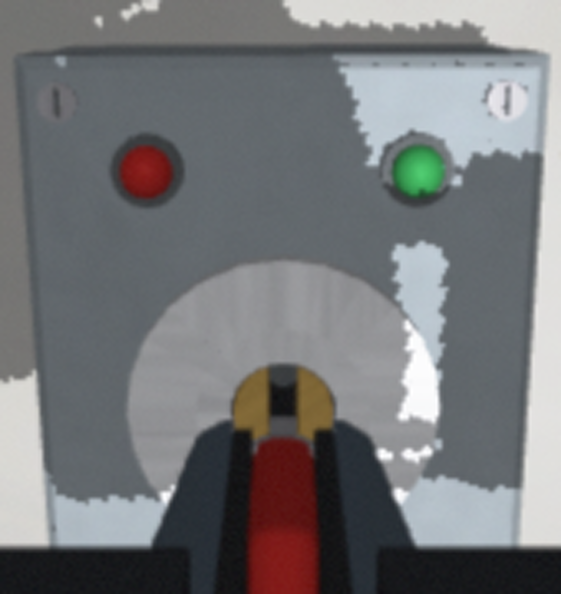

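```bash
python3 -c "
from h import *
d=np.load('d1.npz'); C=cam('wrist',dict(tool_pos=d['p'],tcp_rot=d['q']))
a=np.radians(18.95); v=np.array([-np.sin(a),np.cos(a)]); u=np.array([np.cos(a),np.sin(a)])
cr=lambda p:(np.array(p)+.5)/3.3-.5+np.array([170,90])
for n,p,z in (('esc',(284,408),.064),('plug',(284,400),.064),('slot',(283.5,390),.064),('bow',(283.5,520),.0120+.0202+.082-.0082-.0202+.0324),):
    P=ray(C,[cr(p)],z)[0]; print(n,P,'lat',(P[:2]-d['p'][:2])@v*1e3,'long',(P[:2]-d['p'][:2])@u*1e3)
im=cv2.imread('pics/d1.png').astype(float)
g=im.mean(2)
for r in (207,210,213): print(r,g[r,235:278].astype(int))
Gr=(im[...,2]-im[...,0])
for r in (207,210,213,216): print(r,Gr[r,235:278].astype(int))
for r in (236,240,244,250): print(r,(im[r,235:278,2]-im[r,235:278,1]).astype(int))
"
```

```text
esc [0.48643217 0.34572134 0.064     ] lat 1.02762091394559 long 0.5235289317474078
plug [0.48468795 0.34512127 0.064     ] lat 1.0264973704814813 long -1.3210250007463418
slot [0.4825537  0.34427303 0.064     ] lat 0.917315252846787 long -3.6150673346878084
bow [0.48641673 0.3455538  0.1182    ] lat 0.8741749933020131 long 0.45452083546359956
207 [148 148 147 146 145 140 119  89  84  90  92  91  93  91  91  84  54  26
  26  32  33  32  30  27  38  72  94  95  92  92  91  94  94  93 105 142
 151 153 153 152 153 152 151]
210 [142 143 145 145 141 115  80  90  92  91  90  92  92  95  94  89  55  25
  14  19  21  19  24  21  38  72  92  95  94  94  95  94  93  91  84  79
 114 144 148 147 147 147 146]
213 [140 141 141 140 127  82  89  93  93  95  95  96  97  96  96  87  54  26
  21  20  18  19  21  22  37  72  94  94  92  92  93  92  94  94  94  90
  97 145 150 148 149 150 149]
207 [-3 -3 -4 -4 -3 -2  8 30 61 70 70 70 71 71 69 63 38  6 -2 -2 -3 -4 -1  1
 22 51 69 72 72 72 72 72 71 57 16  0 -3 -4 -4 -3 -4 -4 -4]
210 [-4 -4 -3 -4 -2  2 38 68 71 71 70 71 72 72 73 68 37  4 -1 -3 -3 -3 -1  1
 
[... 173 characters left out ...]
3 -4 -4 -4 -3 -3 -4]
216 [-3 -3 -3 -3 -2 13 64 74 73 74 73 73 73 71 70 64 36  2 -3 -4 -3 -1 -2  0
 11 49 70 71 72 71 72 72 72 73 71 51  1 -3 -2 -3 -5 -4 -3]
236 [-7 -7 -6 -4 -3  2  1 -1  1  2 17 49 64 67 69 71 72 72 70 74 72 71 74 72
 71 69 72 68 67 62 29  4 -3  0 -1  0 -3 -2 -5 -7 -8 -4 -7]
240 [-7 -6 -5 -2 -1  1 -1 -2 -2  2 22 60 67 69 69 71 72 72 72 73 73 71 72 73
 71 70 71 69 69 62 48 11 -1  0 -1  1  2  1 -4 -5 -7 -6 -7]
244 [-7 -6 -4  1 -2 -1  1  0 -1  3 30 62 68 69 69 70 72 72 72 74 71 69 72 72
 73 71 76 70 71 65 53 17  0 -1  0  0 -1 -2 -2 -6 -8 -6 -7]
250 [-8 -5  0 -2  2  0 -1  0  0 18 48 64 73 75 80 84 85 87 88 88 85 86 87 86
 86 84 79 77 74 71 58 28  4 -2  0  0 -1 -2  0 -4 -6 -5 -7]
```

carry_out:
  increments: [0.04,0.015,-0.5,0,0,0.01,0,0,0,-0.5,0,0,0,0,0,0,-0.1,0,0,0,0,0,0,0,0,0,0,0]

```text
time_s: 11.58
tool_pos: [0.487, 0.3448, 0.0965]
tcp_rot: [-0.165, 0.986, -0.0, -0.0]
wrist_force: [0.3, -0.5, -0.7]
width: 0.0099
```

```bash
python3 -c "
from h import *
s=rep([.4871,.3449,.0722],19)
im,C,st=snap('wrist','d2'); np.savez('d2.npz',p=st['tool_pos'],q=st['tcp_rot'])
cv2.imwrite('pics/d2c.png',cv2.resize(im[140:260,200:310],None,fx=5,fy=5,interpolation=cv2.INTER_CUBIC))"
```

```text
t 11.57 p [0.487  0.3448 0.0965] yaw 18.99 zax [-0.0007 -0.0006] F [ 0.33 -0.53 -0.68] M [ 0.108 -0.013 -0.02 ] w 0.0099 j6 -1.325
  to go (units 2cm) [ 0.005  0.004 -1.213] turn 0.002
```

View pics/d2c.png

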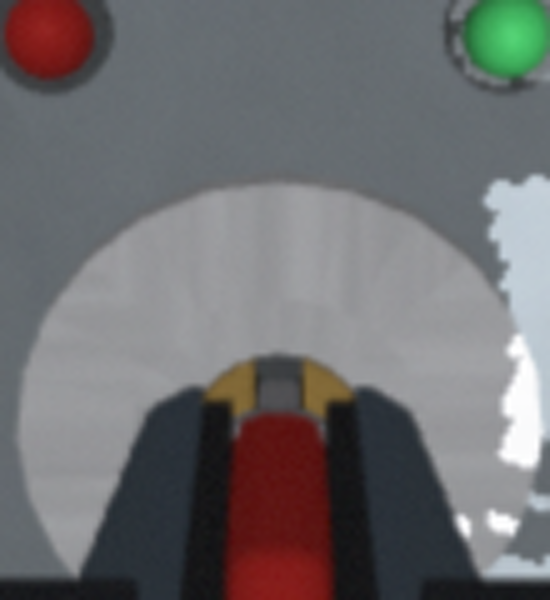

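carry_out:
  increments: [0,0,-0.2,0,0,0,0,0,0,-0.2,0,0,0,0,0,0,-0.2,0,0,0,0]

```text
time_s: 12.0
tool_pos: [0.4874, 0.3451, 0.0845]
tcp_rot: [-0.165, 0.986, 0.0, 0.0]
wrist_force: [-0.6, -0.3, -0.8]
width: 0.0095
```

```bash
python3 -c "
from h import *
s=rep([.4871,.3449,.0722],19)"
```

```text
t 12.0 p [0.4874 0.3451 0.0845] yaw 18.98 zax [0.0003 0.0002] F [-0.56 -0.31 -0.76] M [0.041 0.052 0.018] w 0.0095 j6 -1.325
  to go (units 2cm) [-0.013 -0.01  -0.613] turn 0.003
```

carry_out:
  increments: [-0.01,-0.01,-0.2,0,0,0,0,0,0,-0.2,0,0,0,0,0,0,-0.15,0,0,0,0]

```text
time_s: 12.38
tool_pos: [0.4871, 0.3448, 0.0725]
tcp_rot: [-0.165, 0.986, -0.0, 0.0]
wrist_force: [0.6, -0.3, -0.7]
width: 0.01
```

```bash
python3 -c "
from h import *
s=rep([.4871,.3449,.0722],19)"
```

```text
t 12.38 p [0.4871 0.3448 0.0725] yaw 18.98 zax [0.0001 0.    ] F [ 0.59 -0.35 -0.73] M [ 0.026  0.048 -0.039] w 0.01 j6 -1.325
  to go (units 2cm) [ 0.     0.004 -0.015] turn 0.003
```

carry_out:
  increments: [0,0,-0.06,0,0,0,0,0,0,-0.05,0,0,0,0,0,0,0,0,0,0,0]

```text
time_s: 12.75
tool_pos: [0.4872, 0.3449, 0.0724]
tcp_rot: [-0.165, 0.986, -0.0, -0.0]
wrist_force: [0.2, 0.5, -0.2]
width: 0.01
```

```bash
python3 -c "
from h import *
s=rep([.4871,.3449,.0722],19)
im,C,st=snap('wrist','d3')
cv2.imwrite('pics/d3c.png',cv2.resize(im[140:260,200:310],None,fx=5,fy=5,interpolation=cv2.INTER_CUBIC))"
```

```text
t 12.75 p [0.4872 0.3449 0.0724] yaw 18.99 zax [-0.0007 -0.0006] F [ 0.22  0.5  -0.2 ] M [0.001 0.03  0.013] w 0.01 j6 -1.325
  to go (units 2cm) [-0.007 -0.002 -0.01 ] turn 0.002
```

View pics/d3c.png

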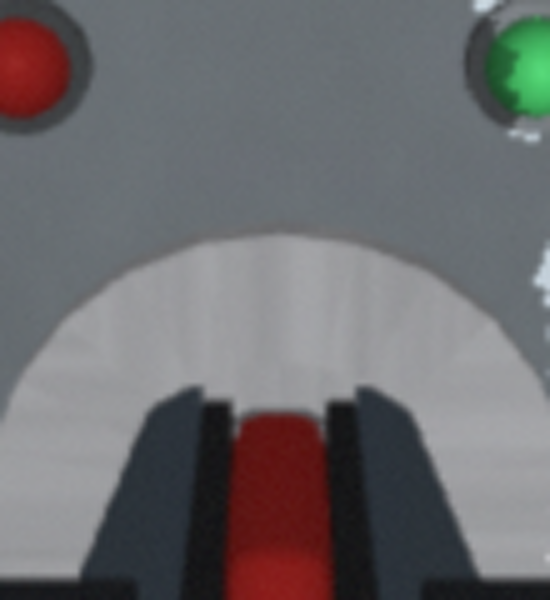

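carry_out:
  increments: [0,0,-0.15,0,0,0,0]

```text
time_s: 12.92
tool_pos: [0.4881, 0.3453, 0.071]
tcp_rot: [-0.165, 0.986, -0.0, 0.0]
wrist_force: [-7.6, -9.7, 40.2]
width: 0.0099
```

```bash
python3 -c "
from h import *
s=rep([.4871,.3449,.0722],19)"
```

```text
t 12.93 p [0.4881 0.3453 0.071 ] yaw 19.0 zax [ 0.0003 -0.0003] F [-7.62 -9.74 40.17] M [-1.735  1.381 -0.014] w 0.0099 j6 -1.325
  to go (units 2cm) [-0.051 -0.021  0.058] turn 0.0
```

carry_out:
  increments: [-0.03,-0.01,0.03,0,0,0,0,0,0,0,0,0,0,0]

```text
time_s: 13.18
tool_pos: [0.4879, 0.3453, 0.0719]
tcp_rot: [-0.165, 0.986, -0.0, 0.001]
wrist_force: [0.2, -0.1, -0.4]
width: 0.0097
```

```bash
python3 -c "
from h import *
s=rep([.4871,.3449,.0722],19)"
```

```text
t 13.18 p [0.4879 0.3453 0.0719] yaw 19.0 zax [0.0011 0.0001] F [ 0.24 -0.07 -0.36] M [0.12  0.044 0.036] w 0.0097 j6 -1.325
  to go (units 2cm) [-0.038 -0.019  0.013] turn 0.0
```

carry_out:
  increments: [-0.03,-0.015,0,0,0,0,0,0,0,0,0,0,-0.5,0,0,0,0,0,0,-0.5,0]

```text
time_s: 13.55
tool_pos: [0.4869, 0.3449, 0.0712]
tcp_rot: [-0.112, 0.994, -0.0, 0.0]
wrist_force: [-1.4, 1.4, 2.5]
width: 0.01
```

```bash
python3 -c "
from h import *
s=rep([.4871,.3449,.0722],19)"
```

```text
t 13.55 p [0.4869 0.3449 0.0712] yaw 12.84 zax [ 0.0004 -0.0001] F [-1.42  1.36  2.48] M [0.442 0.186 0.006] w 0.01 j6 -1.217
  to go (units 2cm) [ 0.012 -0.001  0.052] turn 1.026
```

carry_out:
  increments: [0,0,0.01,0,0,-0.6,0,0,0,0,0,0,-0.6,0,0,0,0,0,0,-0.6,0]

```text
time_s: 13.92
tool_pos: [0.4869, 0.3454, 0.0712]
tcp_rot: [-0.015, 1.0, 0.0, 0.0]
wrist_force: [-0.0, -0.4, 3.8]
width: 0.01
```

```bash
python3 -c "
from h import *
s=rep([.4871,.3449,.0714],19)"
```

```text
t 13.93 p [0.4869 0.3454 0.0712] yaw 1.7 zax [0.0006 0.0005] F [-0.05 -0.41  3.81] M [0.147 0.176 0.065] w 0.01 j6 -1.023
  to go (units 2cm) [ 0.012 -0.024  0.011] turn 2.884
```

carry_out:
  increments: [0,-0.01,0.01,0,0,-0.6,0,0,0,0,0,0,-0.6,0,0,0,0,0,0,-0.6,0,0,0,0,0,0,-0.6,0]

```text
time_s: 14.42
tool_pos: [0.4869, 0.3459, 0.0711]
tcp_rot: [0.115, 0.993, 0.001, 0.0]
wrist_force: [-0.7, 0.7, 2.7]
width: 0.0097
```

```bash
python3 -c "
from h import *
s=rep([.4871,.3449,.0714],19)"
```

```text
t 14.43 p [0.4869 0.3459 0.0711] yaw -13.18 zax [0.0011 0.0013] F [-0.72  0.68  2.69] M [0.083 0.125 0.092] w 0.0097 j6 -0.763
  to go (units 2cm) [ 0.012 -0.049  0.013] turn 5.364
```

carry_out:
  increments: [0,-0.02,0.01,0,0,-0.6,0,0,0,0,0,0,-0.6,0,0,0,0,0,0,-0.6,0,0,0,0,0,0,-0.5,0]

```text
time_s: 14.92
tool_pos: [0.4871, 0.3464, 0.0712]
tcp_rot: [0.237, 0.971, 0.001, 0.001]
wrist_force: [-0.9, 0.5, 3.7]
width: 0.0098
```

```bash
python3 -c "
from h import *
s=rep([.4871,.3449,.0714],19)"
```

```text
t 14.93 p [0.4871 0.3464 0.0712] yaw -27.45 zax [0.0023 0.0022] F [-0.86  0.5   3.7 ] M [-0.047  0.023  0.046] w 0.0098 j6 -0.514
  to go (units 2cm) [ 0.002 -0.075  0.01 ] turn 7.741
```

carry_out:
  increments: [0,-0.03,0.01,-0.02,0.02,-0.3,0,0,0,0,0,0,-0.3,0,0,0,0,0,0,-0.2,0]

```text
time_s: 15.3
tool_pos: [0.4873, 0.3465, 0.0713]
tcp_rot: [0.279, 0.96, 0.001, 0.0]
wrist_force: [0.5, 1.1, 1.5]
width: 0.0101
```

```bash
cat > feel.py <<'E'
from h import *
import sys
n=int(sys.argv[1]) if len(sys.argv)>1 else 3
A=[];s=ctrl.state();A.append([*s["wrist_force"],*s["wrist_torque"]])
for _ in range(n):
    viewer.camera("wrist"); s=ctrl.state(); A.append([*s["wrist_force"],*s["wrist_torque"]])
A=np.array(A); print("Mz",A[:,5].round(3),"F mean",A[1:,:3].mean(0).round(2))
rep()
E
python3 feel.py
```

```text
Mz [0.054 0.085 0.031 0.055] F mean [-0.12  2.72  0.74]
t 15.45 p [0.4872 0.3464 0.0713] yaw -32.38 zax [0.0008 0.0011] F [-0.16  2.56  0.33] M [ 0.453 -0.04   0.055] w 0.0099 j6 -0.427
```

carry_out:
  increments: [0,0,0,0,0,-0.15,0,0,0,0,0,0,-0.15,0]

```text
time_s: 15.7
tool_pos: [0.4873, 0.3465, 0.0713]
tcp_rot: [0.295, 0.956, 0.001, 0.0]
wrist_force: [-0.5, 2.9, 1.3]
width: 0.0098
```

```bash
python3 feel.py 2
```

```text
Mz [0.063 0.041 0.046] F mean [0.75 2.9  0.22]
t 15.8 p [0.4873 0.3465 0.0712] yaw -34.24 zax [0.0009 0.0012] F [ 1.32  3.46 -0.12] M [ 0.523 -0.023  0.046] w 0.0099 j6 -0.395
```

carry_out:
  increments: [0,0,0,0,0,-0.15,0]

```text
time_s: 15.92
tool_pos: [0.4873, 0.3465, 0.0713]
tcp_rot: [0.302, 0.953, 0.001, 0.0]
wrist_force: [0.1, 2.3, 0.7]
width: 0.0098
```

```bash
python3 feel.py 2
```

```text
Mz [0.07  0.034 0.055] F mean [0.08 3.18 0.31]
t 16.02 p [0.4873 0.3465 0.0713] yaw -35.17 zax [0.001  0.0012] F [-0.24  3.23  0.12] M [0.535 0.009 0.055] w 0.01 j6 -0.378
```

carry_out:
  increments: [0,0,0,0,0,-0.15,0]

```text
time_s: 16.15
tool_pos: [0.4873, 0.3465, 0.0713]
tcp_rot: [0.31, 0.951, 0.001, 0.0]
wrist_force: [0.6, 3.1, 0.7]
width: 0.01
```

```bash
python3 feel.py 1
```

```text
Mz [0.063 0.11 ] F mean [-1.16  3.15  0.42]
t 16.2 p [0.4873 0.3465 0.0713] yaw -36.18 zax [0.0011 0.0012] F [-1.16  3.15  0.42] M [ 0.542 -0.029  0.11 ] w 0.0098 j6 -0.361
```

```bash
python3 feel.py 2
```

```text
Mz [0.11  0.073 0.02 ] F mean [0.18 3.42 0.02]
t 16.3 p [0.4873 0.3465 0.0713] yaw -36.08 zax [0.0011 0.0012] F [0.5  3.78 0.17] M [ 0.541 -0.027  0.02 ] w 0.01 j6 -0.363
```

carry_out:
  increments: [0,0,0,0,0,-0.1,0]

```text
time_s: 16.42
tool_pos: [0.4873, 0.3465, 0.0712]
tcp_rot: [0.315, 0.949, 0.001, 0.0]
wrist_force: [0.2, 2.6, 1.1]
width: 0.0097
```

```bash
python3 feel.py 2
```

```text
Mz [0.062 0.099 0.041] F mean [ 0.07  3.3  -0.11]
t 16.52 p [0.4873 0.3465 0.0713] yaw -36.71 zax [0.0011 0.0012] F [0.24 3.58 0.16] M [ 0.637 -0.051  0.041] w 0.0099 j6 -0.352
```

carry_out:
  increments: [0,0,0,0,0,-0.15,0]

```text
time_s: 16.65
tool_pos: [0.4873, 0.3465, 0.0713]
tcp_rot: [0.323, 0.947, 0.001, 0.0]
wrist_force: [0.1, 4.6, -0.3]
width: 0.0103
```

```bash
python3 feel.py 2
```

```text
Mz [0.05  0.064 0.014] F mean [0.64 3.44 0.75]
t 16.75 p [0.4874 0.3466 0.0713] yaw -37.65 zax [0.0012 0.0013] F [0.92 4.07 0.54] M [ 0.638 -0.03   0.014] w 0.01 j6 -0.335
```

carry_out:
  increments: [0,0,0,0,0,-0.15,0]

```text
time_s: 16.88
tool_pos: [0.4874, 0.3466, 0.0713]
tcp_rot: [0.33, 0.944, 0.001, 0.0]
wrist_force: [1.3, 3.2, 0.6]
width: 0.0101
```

```bash
python3 feel.py 2
```

```text
Mz [0.091 0.092 0.028] F mean [0.43 3.67 0.34]
t 16.98 p [0.4873 0.3465 0.0713] yaw -38.59 zax [0.0012 0.0013] F [-0.04  4.26  0.45] M [ 0.653 -0.076  0.028] w 0.0097 j6 -0.319
```

carry_out:
  increments: [0,0.02,0,0,0,-0.15,0]

```text
time_s: 17.1
tool_pos: [0.4873, 0.3468, 0.0713]
tcp_rot: [0.338, 0.941, 0.001, 0.0]
wrist_force: [1.8, -1.3, 0.7]
width: 0.0097
```

```bash
python3 feel.py 2
```

```text
Mz [ 0.082 -0.011  0.096] F mean [0.73 0.66 0.82]
t 17.2 p [0.4873 0.3468 0.0713] yaw -39.53 zax [0.0011 0.0008] F [0.67 0.67 0.63] M [-0.015 -0.168  0.096] w 0.01 j6 -0.302
```

carry_out:
  increments: [0,0,0,0,0,-0.15,0]

```text
time_s: 17.32
tool_pos: [0.4874, 0.3467, 0.0712]
tcp_rot: [0.346, 0.938, 0.001, 0.0]
wrist_force: [0.6, 1.6, -0.6]
width: 0.01
```

```bash
python3 feel.py 3
```

```text
Mz [ 0.062  0.022  0.057 -0.001] F mean [ 1.18  0.88 -0.14]
t 17.48 p [0.4873 0.3467 0.0712] yaw -40.44 zax [0.0011 0.0008] F [ 0.78  0.79 -1.07] M [ 0.171 -0.215 -0.001] w 0.0101 j6 -0.286
```

carry_out:
  increments: [0,0,0,0,0,-0.15,0]

```text
time_s: 17.6
tool_pos: [0.4874, 0.3467, 0.0713]
tcp_rot: [0.353, 0.936, 0.001, 0.0]
wrist_force: [0.4, 1.3, 0.1]
width: 0.0099
```

```bash
python3 feel.py 2
```

```text
Mz [0.058 0.083 0.057] F mean [0.67 1.5  0.64]
t 17.7 p [0.4874 0.3468 0.0713] yaw -41.37 zax [0.0012 0.0008] F [0.64 1.39 0.19] M [ 0.167 -0.236  0.057] w 0.01 j6 -0.269
```

carry_out:
  increments: [0,0,0,0,0,-0.15,0]

```text
time_s: 17.82
tool_pos: [0.4874, 0.3468, 0.0713]
tcp_rot: [0.361, 0.933, 0.001, 0.0]
wrist_force: [1.6, 0.7, -0.3]
width: 0.0103
```

```bash
python3 feel.py 2
```

```text
Mz [0.051 0.052 0.041] F mean [1.31 1.41 0.37]
t 17.93 p [0.4874 0.3467 0.0712] yaw -42.32 zax [0.0012 0.0008] F [0.57 1.53 0.43] M [ 0.244 -0.214  0.041] w 0.0099 j6 -0.253
```

carry_out:
  increments: [0,0,0,0,0,-0.15,0]

```text
time_s: 18.05
tool_pos: [0.4874, 0.3468, 0.0712]
tcp_rot: [0.369, 0.93, 0.001, 0.0]
wrist_force: [1.6, 2.4, 0.6]
width: 0.01
```

```bash
python3 feel.py 2
```

```text
Mz [0.113 0.09  0.044] F mean [1.61 1.63 0.03]
t 18.15 p [0.4874 0.3468 0.0713] yaw -43.26 zax [0.0014 0.0009] F [ 1.49  1.26 -0.5 ] M [ 0.307 -0.18   0.044] w 0.0098 j6 -0.236
```

carry_out:
  increments: [0,0,0,0,0,-0.15,0]

```text
time_s: 18.27
tool_pos: [0.4874, 0.3468, 0.0712]
tcp_rot: [0.376, 0.927, 0.001, 0.0]
wrist_force: [2.2, 1.3, -0.3]
width: 0.0096
```

```bash
python3 feel.py 2
```

```text
Mz [0.034 0.085 0.06 ] F mean [1.22 1.71 0.09]
t 18.38 p [0.4874 0.3468 0.0713] yaw -44.2 zax [0.0014 0.0009] F [1.84 2.15 0.25] M [ 0.354 -0.269  0.06 ] w 0.0099 j6 -0.22
```

carry_out:
  increments: [0,0,0,0,0,-0.15,0]

```text
time_s: 18.5
tool_pos: [0.4874, 0.3468, 0.0713]
tcp_rot: [0.384, 0.923, 0.001, 0.0]
wrist_force: [1.1, 1.3, -0.3]
width: 0.0097
```

```bash
python3 feel.py 2
```

```text
Mz [0.066 0.03  0.079] F mean [1.77 1.47 0.04]
t 18.6 p [0.4874 0.3468 0.0713] yaw -45.14 zax [0.0014 0.0009] F [ 1.92  1.31 -0.61] M [ 0.318 -0.296  0.079] w 0.0101 j6 -0.203
```

carry_out:
  increments: [0,0,0,0,0,-0.15,0]

```text
time_s: 18.73
tool_pos: [0.4874, 0.3469, 0.0713]
tcp_rot: [0.391, 0.92, 0.001, 0.001]
wrist_force: [1.7, 1.5, -0.9]
width: 0.0097
```

```bash
python3 feel.py 2
```

```text
Mz [ 0.085  0.078 -0.002] F mean [1.61 2.01 0.33]
t 18.82 p [0.4874 0.3468 0.0713] yaw -46.08 zax [0.0015 0.0009] F [1.89 2.25 0.93] M [ 0.324 -0.294 -0.002] w 0.0099 j6 -0.187
```

carry_out:
  increments: [0,0,0,0,0,-0.15,0]

```text
time_s: 18.95
tool_pos: [0.4875, 0.3469, 0.0713]
tcp_rot: [0.399, 0.917, 0.001, 0.001]
wrist_force: [2.1, 1.9, -1.0]
width: 0.0097
```

```bash
python3 feel.py 2
```

```text
Mz [0.088 0.086 0.027] F mean [ 1.39  1.71 -0.68]
t 19.05 p [0.4875 0.3469 0.0713] yaw -47.03 zax [0.0015 0.0009] F [ 1.13  1.66 -0.98] M [ 0.308 -0.321  0.027] w 0.0097 j6 -0.17
```

carry_out:
  increments: [0,0,0,0,0,-0.15,0]

```text
time_s: 19.18
tool_pos: [0.4875, 0.3469, 0.0713]
tcp_rot: [0.406, 0.914, 0.001, 0.001]
wrist_force: [1.9, 2.3, -0.5]
width: 0.0098
```

```bash
python3 feel.py 2
```

```text
Mz [0.104 0.06  0.013] F mean [ 2.06  2.04 -0.24]
t 19.27 p [0.4875 0.3468 0.0713] yaw -47.97 zax [0.0016 0.0009] F [2.56 1.97 0.3 ] M [ 0.4   -0.399  0.013] w 0.0103 j6 -0.154
```

carry_out:
  increments: [0,0,0,0,0,-0.15,0]

```text
time_s: 19.4
tool_pos: [0.4875, 0.3469, 0.0713]
tcp_rot: [0.414, 0.91, 0.001, 0.001]
wrist_force: [1.6, 1.5, -1.5]
width: 0.0094
```

```bash
python3 feel.py 2
```

```text
Mz [0.053 0.063 0.052] F mean [ 1.74  2.49 -0.68]
t 19.5 p [0.4875 0.3469 0.0713] yaw -48.91 zax [0.0016 0.0009] F [ 1.2   2.56 -0.66] M [ 0.37  -0.364  0.052] w 0.0102 j6 -0.138
```

carry_out:
  increments: [0,0,0,0,0,-0.15,0]

```text
time_s: 19.62
tool_pos: [0.4875, 0.3469, 0.0713]
tcp_rot: [0.421, 0.907, 0.001, 0.001]
wrist_force: [1.2, 2.6, -1.2]
width: 0.0095
```

```bash
python3 feel.py 2
```

```text
Mz [0.066 0.054 0.013] F mean [ 2.58  2.11 -0.5 ]
t 19.73 p [0.4875 0.3469 0.0713] yaw -49.85 zax [0.0017 0.0009] F [ 2.78  1.96 -0.78] M [ 0.46  -0.42   0.013] w 0.01 j6 -0.121
```

carry_out:
  increments: [0.01,0.01,0,0,0,-0.15,0]

```text
time_s: 19.85
tool_pos: [0.4876, 0.347, 0.0712]
tcp_rot: [0.429, 0.903, 0.001, 0.0]
wrist_force: [0.6, 0.8, 0.2]
width: 0.0097
```

```bash
python3 feel.py 2
```

```text
Mz [0.034 0.069 0.068] F mean [ 0.33  0.8  -0.  ]
t 19.95 p [0.4876 0.347  0.0713] yaw -50.79 zax [0.0014 0.0006] F [0.62 1.04 0.24] M [ 0.141 -0.169  0.068] w 0.0097 j6 -0.105
```

carry_out:
  increments: [0,0,0,0,0,-0.15,0]

```text
time_s: 20.08
tool_pos: [0.4876, 0.347, 0.0713]
tcp_rot: [0.436, 0.9, 0.001, 0.0]
wrist_force: [1.0, 1.5, 1.1]
width: 0.0099
```

```bash
python3 feel.py 2
```

```text
Mz [ 0.086  0.051 -0.013] F mean [0.68 1.69 0.21]
t 20.18 p [0.4876 0.347  0.0713] yaw -51.73 zax [0.0014 0.0006] F [0.75 1.83 0.37] M [ 0.209 -0.3   -0.013] w 0.0095 j6 -0.088
```

carry_out:
  increments: [0,0,0,0,0,-0.15,0]

```text
time_s: 20.3
tool_pos: [0.4876, 0.347, 0.0713]
tcp_rot: [0.444, 0.896, 0.001, 0.001]
wrist_force: [2.4, 1.8, 0.3]
width: 0.01
```

```bash
python3 feel.py 2
```

```text
Mz [0.004 0.07  0.087] F mean [ 1.38  1.67 -0.08]
t 20.4 p [0.4876 0.347  0.0713] yaw -52.67 zax [0.0015 0.0006] F [ 1.62  0.91 -0.12] M [ 0.257 -0.29   0.087] w 0.0096 j6 -0.072
```

carry_out:
  increments: [0,0,0,0,0,-0.15,0]

```text
time_s: 20.52
tool_pos: [0.4877, 0.347, 0.0713]
tcp_rot: [0.451, 0.893, 0.001, 0.001]
wrist_force: [1.8, 1.6, -0.7]
width: 0.0103
```

```bash
python3 feel.py 2
```

```text
Mz [ 0.063 -0.009 -0.003] F mean [ 1.53  1.2  -0.31]
t 20.62 p [0.4876 0.347  0.0713] yaw -53.62 zax [0.0015 0.0006] F [ 1.05  1.15 -0.78] M [ 0.297 -0.363 -0.003] w 0.0098 j6 -0.055
```

carry_out:
  increments: [0,0,0,0,0,-0.15,0]

```text
time_s: 20.75
tool_pos: [0.4877, 0.347, 0.0713]
tcp_rot: [0.458, 0.889, 0.001, 0.001]
wrist_force: [1.3, 1.3, 0.8]
width: 0.0099
```

```bash
python3 feel.py 2
```

```text
Mz [0.045 0.07  0.065] F mean [ 1.84  1.59 -0.1 ]
t 20.85 p [0.4877 0.347  0.0713] yaw -54.55 zax [0.0016 0.0007] F [1.95 1.18 0.32] M [ 0.292 -0.317  0.065] w 0.0097 j6 -0.039
```

carry_out:
  increments: [0,0,0,0,0,-0.15,0]

```text
time_s: 20.98
tool_pos: [0.4877, 0.347, 0.0713]
tcp_rot: [0.466, 0.885, 0.001, 0.001]
wrist_force: [1.3, 1.5, -0.3]
width: 0.0099
```

```bash
python3 feel.py 2
```

```text
Mz [0.063 0.084 0.101] F mean [ 1.79  1.88 -0.57]
t 21.07 p [0.4877 0.3471 0.0713] yaw -55.49 zax [0.0016 0.0007] F [ 1.16  1.36 -0.8 ] M [ 0.286 -0.381  0.101] w 0.0097 j6 -0.022
```

```bash
python3 feel.py 2
```

```text
Mz [0.101 0.049 0.059] F mean [ 2.57  1.69 -0.53]
t 21.18 p [0.4877 0.347  0.0713] yaw -55.45 zax [0.0016 0.0006] F [ 2.61  1.7  -0.4 ] M [ 0.315 -0.333  0.059] w 0.0097 j6 -0.023
```

carry_out:
  increments: [0,0,0,0,0,-0.12,0]

```text
time_s: 21.3
tool_pos: [0.4877, 0.3471, 0.0713]
tcp_rot: [0.471, 0.882, 0.001, 0.001]
wrist_force: [2.3, 2.1, -0.0]
width: 0.0102
```

```bash
python3 feel.py 2
```

```text
Mz [0.036 0.042 0.092] F mean [ 1.84  1.92 -0.7 ]
t 21.4 p [0.4877 0.3471 0.0713] yaw -56.2 zax [0.0016 0.0007] F [ 1.76  1.94 -0.45] M [ 0.37  -0.394  0.092] w 0.01 j6 -0.01
```

carry_out:
  increments: [0,0,0,0,0,-0.15,0]

```text
time_s: 21.52
tool_pos: [0.4878, 0.3471, 0.0713]
tcp_rot: [0.478, 0.878, 0.001, 0.001]
wrist_force: [2.9, 1.7, -1.5]
width: 0.0097
```

```bash
python3 feel.py 2
```

```text
Mz [0.157 0.138 0.128] F mean [ 2.49  2.48 -1.55]
t 21.62 p [0.4878 0.3471 0.0713] yaw -57.14 zax [0.0019 0.0007] F [ 2.53  1.92 -1.3 ] M [ 0.443 -0.576  0.128] w 0.0101 j6 0.007
```

carry_out:
  increments: [0,0,0,0,0,-0.05,0]

```text
time_s: 21.75
tool_pos: [0.4879, 0.3471, 0.0713]
tcp_rot: [0.481, 0.877, 0.001, 0.001]
wrist_force: [2.8, 1.1, -0.9]
width: 0.0097
```

```bash
python3 feel.py 3
```

```text
Mz [0.096 0.195 0.102 0.196] F mean [ 2.55  2.2  -1.69]
t 21.9 p [0.4878 0.3471 0.0713] yaw -57.44 zax [0.002  0.0007] F [ 2.77  1.74 -1.97] M [ 0.408 -0.605  0.196] w 0.0099 j6 0.012
```

carry_out:
  increments: [0,0,0,0,0,-0.06,0]

```text
time_s: 22.02
tool_pos: [0.4879, 0.3472, 0.0713]
tcp_rot: [0.483, 0.875, 0.001, 0.001]
wrist_force: [4.0, 1.8, -2.2]
width: 0.01
```

```bash
python3 feel.py 6
```

```text
Mz [0.149 0.156 0.141 0.173 0.133 0.132 0.196] F mean [ 3.34  2.27 -2.03]
t 22.32 p [0.4879 0.3471 0.0713] yaw -57.79 zax [0.0021 0.0008] F [ 3.6   2.63 -3.02] M [ 0.435 -0.724  0.196] w 0.0099 j6 0.018
```

carry_out:
  increments: [0.01,0.01,0,0,0,-0.08,0]

```text
time_s: 22.45
tool_pos: [0.488, 0.3472, 0.0713]
tcp_rot: [0.487, 0.873, 0.001, 0.001]
wrist_force: [2.8, 1.1, -1.1]
width: 0.01
```

```bash
python3 feel.py 6
```

```text
Mz [0.155 0.167 0.173 0.137 0.139 0.164 0.164] F mean [ 2.58  0.68 -0.23]
t 22.75 p [0.488  0.3472 0.0713] yaw -58.28 zax [0.0019 0.0006] F [ 2.91  0.17 -0.69] M [ 0.022 -0.474  0.164] w 0.0099 j6 0.027
```

carry_out:
  increments: [0.01,0,0,0,0,-0.08,0]

```text
time_s: 22.88
tool_pos: [0.4882, 0.3473, 0.0713]
tcp_rot: [0.491, 0.871, 0.001, 0.001]
wrist_force: [1.4, 1.8, 0.2]
width: 0.0101
```

```bash
python3 feel.py 5
```

```text
Mz [0.188 0.144 0.146 0.136 0.175 0.204] F mean [ 1.87  1.17 -0.35]
t 23.12 p [0.4882 0.3472 0.0713] yaw -58.75 zax [0.0018 0.0006] F [2.01 0.85 0.24] M [ 0.217 -0.287  0.204] w 0.0096 j6 0.035
```

carry_out:
  increments: [0,0,0,0,0,-0.1,0]

```text
time_s: 23.25
tool_pos: [0.4882, 0.3473, 0.0713]
tcp_rot: [0.495, 0.869, 0.001, 0.001]
wrist_force: [2.9, 1.7, -1.7]
width: 0.01
```

```bash
python3 feel.py 5
```

```text
Mz [0.129 0.154 0.153 0.139 0.153 0.176] F mean [ 2.65  1.66 -1.38]
t 23.5 p [0.4883 0.3473 0.0713] yaw -59.35 zax [0.0021 0.0007] F [ 1.62  1.73 -1.37] M [ 0.252 -0.674  0.176] w 0.0102 j6 0.045
```

```bash
python3 -c "
from h import *
im,C,st=snap('wrist','e1')
cv2.imwrite('pics/e1c.png',cv2.resize(im[140:260,200:310],None,fx=5,fy=5,interpolation=cv2.INTER_CUBIC))
for f in ('d3','e1'):
  im=cv2.imread(f'pics/{f}.png').astype(float)
  for r in (226,230,236,242,248,254): 
    row=im[r,235:278,2]-im[r,235:278,1]; h=33; c=np.where(row>h)[0]
    a,b=c[0],c[-1]; e1=a-1+(h-row[a-1])/(row[a]-row[a-1]); e2=b+(row[b]-h)/(row[b]-row[b+1]); print(f,r,round(235+e1,2),round(235+e2,2),round(235+(e1+e2)/2,2))
"
```

```text
d3 226 247.34 263.57 255.46
d3 230 246.03 264.65 255.34
d3 236 245.47 264.91 255.19
d3 242 245.16 265.46 255.31
d3 248 244.72 265.88 255.3
d3 254 244.31 266.31 255.31
e1 226 246.83 263.44 255.13
e1 230 245.96 264.54 255.25
e1 236 245.59 265.0 255.29
e1 242 245.1 265.41 255.26
e1 248 244.92 265.74 255.33
e1 254 244.31 266.19 255.25
```

View pics/e1c.png

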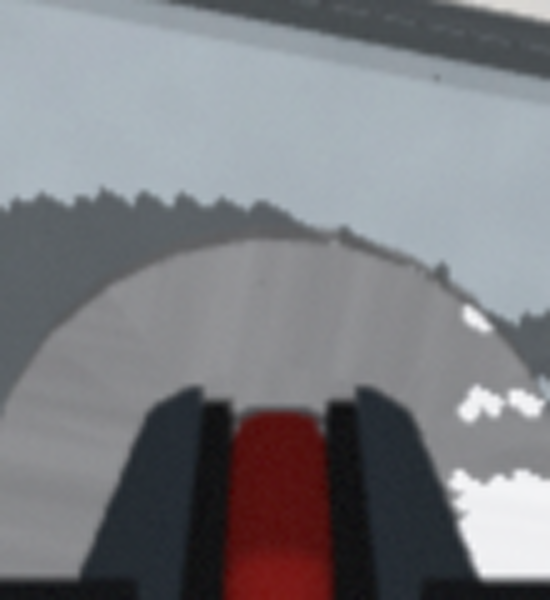

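carry_out:
  increments: [0,0,0,0,0,-0.1,0]

```text
time_s: 23.68
tool_pos: [0.4884, 0.3473, 0.0713]
tcp_rot: [0.5, 0.866, 0.001, 0.001]
wrist_force: [3.2, 3.0, -2.8]
width: 0.0098
```

```bash
python3 feel.py 3
```

```text
Mz [0.174 0.199 0.185 0.204] F mean [ 3.94  1.69 -2.36]
t 23.82 p [0.4884 0.3474 0.0713] yaw -59.96 zax [0.0023 0.0008] F [ 4.02  2.38 -3.21] M [ 0.378 -0.884  0.204] w 0.0098 j6 0.056
```

carry_out:
  increments: [0,0,0,0,0,-0.05,0]

```text
time_s: 23.95
tool_pos: [0.4885, 0.3474, 0.0713]
tcp_rot: [0.502, 0.865, 0.001, 0.001]
wrist_force: [4.9, 1.9, -2.6]
width: 0.01
```

```bash
python3 feel.py 4
```

```text
Mz [0.204 0.259 0.211 0.186 0.241] F mean [ 4.31  1.8  -2.71]
t 24.15 p [0.4884 0.3474 0.0713] yaw -60.25 zax [0.0024 0.0008] F [ 4.82  1.36 -2.71] M [ 0.305 -0.926  0.241] w 0.0097 j6 0.061
```

carry_out:
  increments: [0,0,0,0,0,-0.04,0]

```text
time_s: 24.28
tool_pos: [0.4885, 0.3474, 0.0713]
tcp_rot: [0.504, 0.864, 0.001, 0.001]
wrist_force: [4.6, 1.7, -3.1]
width: 0.0103
```

```bash
python3 feel.py 4
```

```text
Mz [0.184 0.22  0.25  0.219 0.182] F mean [ 4.66  1.93 -3.5 ]
t 24.48 p [0.4885 0.3474 0.0713] yaw -60.5 zax [0.0026 0.0009] F [ 4.78  1.72 -3.01] M [ 0.347 -0.965  0.182] w 0.0099 j6 0.065
```

carry_out:
  increments: [-0.02,-0.01,0,-0.01,0.02,0.3,0,-0.01,0,0,0,0,0.5,0,0,0,0,0,0,0.6,0,0,0,0,0,0,0.6,0]

```text
time_s: 24.98
tool_pos: [0.4874, 0.3471, 0.0713]
tcp_rot: [0.409, 0.913, -0.0, -0.0]
wrist_force: [3.9, 0.3, -2.7]
width: 0.0099
```

```bash
python3 -c "
from h import *
rep([.4872,.346,.0713],19)"
```

```text
t 24.98 p [0.4874 0.3471 0.0713] yaw -48.26 zax [-0.0008 -0.0003] F [ 3.88  0.35 -2.69] M [ 0.106 -0.844  0.014] w 0.0099 j6 -0.149
  to go (units 2cm) [-0.011 -0.055 -0.   ] turn 11.209
```

carry_out:
  increments: [0.01,-0.01,0,0,0,0.6,0,0,-0.01,0,0,0,0.6,0,0,0,0,0,0,0.6,0,0,0,0,0,0,0.6,0,0,0,0,0,0,0.6,0]

```text
time_s: 25.6
tool_pos: [0.4869, 0.3466, 0.0713]
tcp_rot: [0.257, 0.966, -0.001, -0.001]
wrist_force: [4.1, 0.6, -1.6]
width: 0.0103
```

```bash
python3 -c "
from h import *
rep([.4872,.346,.0713],19)"
```

```text
t 25.6 p [0.4869 0.3466 0.0713] yaw -29.8 zax [-0.0024 -0.0007] F [ 4.06  0.64 -1.64] M [ 0.091 -0.874 -0.027] w 0.0103 j6 -0.472
  to go (units 2cm) [ 0.014 -0.031  0.001] turn 8.133
```

carry_out:
  increments: [0.015,-0.01,0,0.01,-0.025,0.6,0,0,-0.01,0,0,0,0.6,0,0.01,0,0,0,0,0.6,0,0,0,0,0,0,0.6,0,0,0,0,0,0,0.6,0]

```text
time_s: 26.22
tool_pos: [0.4865, 0.346, 0.0713]
tcp_rot: [0.099, 0.995, -0.0, -0.001]
wrist_force: [4.0, 0.7, -2.0]
width: 0.0101
```

```bash
python3 -c "
from h import *
rep([.4872,.3455,.0713],19)"
```

```text
t 26.23 p [0.4865 0.346  0.0713] yaw -11.35 zax [-0.0021 -0.0003] F [ 4.04  0.73 -1.96] M [ 0.124 -0.768 -0.103] w 0.0101 j6 -0.795
  to go (units 2cm) [ 0.035 -0.024  0.001] turn 5.058
```

carry_out:
  increments: [0.03,-0.01,0,0,-0.02,0.6,0,0.01,0,0,0,0,0.6,0,0.01,0,0,0,0,0.6,0,0.01,0,0,0,0,0.6,0,0,0,0,0,0,0.6,0]

```text
time_s: 26.85
tool_pos: [0.4863, 0.3452, 0.0713]
tcp_rot: [-0.062, 0.998, -0.001, -0.002]
wrist_force: [1.9, 1.2, -1.7]
width: 0.0097
```

```bash
python3 -c "
from h import *
rep([.4872,.3455,.0713],19)"
```

```text
t 26.85 p [0.4863 0.3452 0.0713] yaw 7.1 zax [-0.0032 -0.002 ] F [ 1.91  1.21 -1.69] M [ 0.1   -0.707 -0.036] w 0.0097 j6 -1.117
  to go (units 2cm) [ 0.047  0.014 -0.   ] turn 1.984
```

carry_out:
  increments: [0.04,0.01,0,0.02,-0.03,0.5,0,0,0,0,0,0,0.5,0,0,0,0,0,0,0.4,0]

```text
time_s: 27.22
tool_pos: [0.4862, 0.3448, 0.0713]
tcp_rot: [-0.137, 0.991, -0.0, -0.001]
wrist_force: [5.5, 2.3, -2.3]
width: 0.0097
```

```bash
python3 feel.py 2; python3 -c "
from h import *
rep([.4872,.3455,.0713],19)"
```

```text
Mz [-0.04  -0.064 -0.065] F mean [ 4.5   0.4  -1.38]
t 27.32 p [0.4862 0.3448 0.0713] yaw 15.65 zax [-0.0021 -0.0012] F [ 4.55 -0.37 -1.05] M [ 0.075 -0.798 -0.065] w 0.0102 j6 -1.266
t 27.32 p [0.4862 0.3448 0.0713] yaw 15.65 zax [-0.0021 -0.0012] F [ 4.55 -0.37 -1.05] M [ 0.075 -0.798 -0.065] w 0.0102 j6 -1.266
  to go (units 2cm) [ 0.048  0.034 -0.001] turn 0.558
```

carry_out:
  increments: [0.05,0.02,0,0.01,-0.02,0.25,0,0,0,0,0,0,0.2,0]

```text
time_s: 27.58
tool_pos: [0.4863, 0.3447, 0.0712]
tcp_rot: [-0.16, 0.987, -0.001, -0.001]
wrist_force: [2.0, -0.1, 0.5]
width: 0.0101
```

```bash
python3 feel.py 2
```

```text
Mz [-0.103 -0.024 -0.026] F mean [ 0.07 -0.75  1.68]
t 27.68 p [0.4864 0.3448 0.0712] yaw 18.39 zax [-0.0018 -0.0013] F [ 0.26 -0.21  2.35] M [-0.142 -0.13  -0.026] w 0.0097 j6 -1.314
```

carry_out:
  increments: [0,0,0,0,0,0.15,0]

```text
time_s: 27.8
tool_pos: [0.4864, 0.3447, 0.0712]
tcp_rot: [-0.168, 0.986, -0.001, -0.001]
wrist_force: [0.9, -0.3, 0.5]
width: 0.01
```

```bash
python3 feel.py 2
```

```text
Mz [-0.064  0.006 -0.048] F mean [ 1.62 -1.35  2.6 ]
t 27.9 p [0.4864 0.3447 0.0712] yaw 19.32 zax [-0.0019 -0.0014] F [ 0.7  -0.89  2.61] M [-0.235 -0.29  -0.048] w 0.0097 j6 -1.33
```

carry_out:
  increments: [0,0,0,0,0,0.15,0]

```text
time_s: 28.02
tool_pos: [0.4864, 0.3447, 0.0712]
tcp_rot: [-0.176, 0.984, -0.001, -0.001]
wrist_force: [1.2, -0.9, 2.5]
width: 0.01
```

```bash
python3 feel.py 2
```

```text
Mz [-0.14  -0.071 -0.049] F mean [ 1.97 -1.47  2.44]
t 28.12 p [0.4864 0.3447 0.0712] yaw 20.26 zax [-0.0019 -0.0015] F [ 1.68 -1.25  2.58] M [-0.238 -0.265 -0.049] w 0.0103 j6 -1.347
```

carry_out:
  increments: [0,0,0,0,0,0.15,0]

```text
time_s: 28.25
tool_pos: [0.4864, 0.3446, 0.0712]
tcp_rot: [-0.184, 0.983, -0.001, -0.001]
wrist_force: [1.3, -2.0, 2.4]
width: 0.0099
```

```bash
python3 feel.py 2
```

```text
Mz [-0.121 -0.029 -0.024] F mean [ 0.42 -1.22  1.63]
t 28.35 p [0.4864 0.3447 0.0712] yaw 21.2 zax [-0.0018 -0.0016] F [ 0.83 -0.87  1.56] M [-0.344 -0.336 -0.024] w 0.0101 j6 -1.363
```

carry_out:
  increments: [0,0,0,0,0,0.12,0]

```text
time_s: 28.48
tool_pos: [0.4864, 0.3446, 0.0712]
tcp_rot: [-0.19, 0.982, -0.001, -0.001]
wrist_force: [1.6, -1.6, 3.3]
width: 0.0097
```

```bash
python3 feel.py 2
```

```text
Mz [-0.08  -0.023 -0.058] F mean [ 1.61 -1.22  1.96]
t 28.57 p [0.4864 0.3446 0.0712] yaw 21.95 zax [-0.0019 -0.0017] F [ 1.81 -0.97  1.89] M [-0.397 -0.303 -0.058] w 0.0099 j6 -1.376
```

carry_out:
  increments: [0,0,0,0,0,0.12,0]

```text
time_s: 28.7
tool_pos: [0.4864, 0.3446, 0.0712]
tcp_rot: [-0.197, 0.98, -0.001, -0.001]
wrist_force: [1.9, -1.8, 2.2]
width: 0.01
```

```bash
python3 feel.py 2
```

```text
Mz [-0.022 -0.037 -0.013] F mean [ 1.73 -2.66  2.5 ]
t 28.8 p [0.4864 0.3446 0.0712] yaw 22.71 zax [-0.0018 -0.0018] F [ 1.08 -3.02  3.11] M [-0.389 -0.305 -0.013] w 0.0098 j6 -1.389
```

carry_out:
  increments: [0,0,0,0,0,0.12,0]

```text
time_s: 28.92
tool_pos: [0.4864, 0.3446, 0.0712]
tcp_rot: [-0.203, 0.979, -0.001, -0.001]
wrist_force: [1.6, -2.3, 1.1]
width: 0.0102
```

```bash
python3 feel.py 3
```

```text
Mz [-0.082 -0.037 -0.059 -0.091] F mean [ 1.87 -2.01  2.2 ]
t 29.07 p [0.4865 0.3446 0.0712] yaw 23.43 zax [-0.0017 -0.0017] F [ 2.4  -1.77  2.31] M [-0.441 -0.376 -0.091] w 0.01 j6 -1.402
```

carry_out:
  increments: [0,0,0,0,0,0.1,0]

```text
time_s: 29.2
tool_pos: [0.4864, 0.3446, 0.0712]
tcp_rot: [-0.208, 0.978, -0.001, -0.001]
wrist_force: [1.9, -2.4, 1.7]
width: 0.0097
```

```bash
python3 feel.py 3
```

```text
Mz [-0.038 -0.051 -0.045 -0.056] F mean [ 2.   -2.02  2.56]
t 29.35 p [0.4864 0.3446 0.0712] yaw 24.04 zax [-0.0018 -0.0018] F [ 2.19 -1.36  2.56] M [-0.489 -0.33  -0.056] w 0.0098 j6 -1.412
```

carry_out:
  increments: [0,0,0,0,0,0.1,0]

```text
time_s: 29.48
tool_pos: [0.4864, 0.3446, 0.0712]
tcp_rot: [-0.214, 0.977, -0.001, -0.001]
wrist_force: [2.4, -3.2, 3.0]
width: 0.0098
```

```bash
python3 feel.py 3
```

```text
Mz [-0.132 -0.081 -0.091 -0.071] F mean [ 2.02 -3.14  1.98]
t 29.62 p [0.4864 0.3445 0.0712] yaw 24.64 zax [-0.0017 -0.0018] F [ 2.38 -2.97  2.26] M [-0.534 -0.398 -0.071] w 0.01 j6 -1.423
```

carry_out:
  increments: [0.01,0,0,0.02,-0.02,-0.45,0,0,0,0,0,0,-0.45,0,0,0,0,0,0,0,0]

```text
time_s: 30.0
tool_pos: [0.4863, 0.345, 0.0712]
tcp_rot: [-0.166, 0.986, 0.001, 0.0]
wrist_force: [1.0, -2.8, 1.9]
width: 0.0099
```

```bash
python3 feel.py 3
```

```text
Mz [-0.009 -0.03   0.035 -0.034] F mean [0.07 0.23 2.34]
t 30.15 p [0.4863 0.3451 0.0712] yaw 19.15 zax [-0.0001  0.001 ] F [ 0.65 -0.43  2.95] M [ 0.06  -0.077 -0.034] w 0.0097 j6 -1.328
```

carry_out:
  increments: [0.03,0,0,0,0,-0.02,0,0,0,0.1,0,-0.0,0,0,0,0,0.1,0,0,0,0]

```text
time_s: 30.52
tool_pos: [0.4863, 0.345, 0.0749]
tcp_rot: [-0.166, 0.986, 0.0, -0.001]
wrist_force: [1.2, -0.8, -1.5]
width: 0.0097
```

```bash
python3 feel.py 1
```

```text
Mz [0.016 0.015] F mean [ 0.29 -0.1  -0.91]
t 30.57 p [0.4864 0.345  0.0752] yaw 19.07 zax [-0.0011  0.0008] F [ 0.29 -0.1  -0.91] M [ 0.055 -0.079  0.015] w 0.0098 j6 -1.328
```

carry_out:
  increments: [0,0,0.15,0,0,0,0,0,0,0.2,0,0,0,0]

```text
time_s: 30.82
tool_pos: [0.4864, 0.3449, 0.0824]
tcp_rot: [-0.166, 0.986, 0.0, -0.001]
wrist_force: [1.4, -0.4, -0.3]
width: 0.0098
```

```bash
python3 feel.py 1
```

```text
Mz [-0.045 -0.035] F mean [ 0.14  0.9  -0.07]
t 30.88 p [0.4866 0.3451 0.0829] yaw 19.07 zax [-0.0008  0.001 ] F [ 0.14  0.9  -0.07] M [ 0.065 -0.011 -0.035] w 0.0101 j6 -1.328
```

carry_out:
  increments: [0,0,0.3,0,0,0,0,0,0,0.4,0,0,0,0,0,0,0.7,0,0,0,0,0,0,1,0,0,0,0,0,0,0.6,0,0,0,0,0,0,0,0,0,0,0]

```text
time_s: 31.62
tool_pos: [0.4869, 0.3453, 0.1487]
tcp_rot: [-0.166, 0.986, 0.001, 0.0]
wrist_force: [0.5, -0.1, -1.3]
width: 0.0097
```

```bash
python3 -c "
from h import *
rep([.4714,-.0066,.14],13.2)
im,C,st=snap('wrist','f1')
cv2.imwrite('pics/f1c.png',cv2.resize(im[90:270,170:340],None,fx=3.3,fy=3.3,interpolation=cv2.INTER_CUBIC))"
```

```text
t 31.62 p [0.4869 0.3453 0.1487] yaw 19.07 zax [0.0005 0.002 ] F [ 0.46 -0.12 -1.28] M [ 0.073  0.006 -0.003] w 0.0097 j6 -1.328
  to go (units 2cm) [ -0.773 -17.596  -0.434] turn -0.979
```

View pics/f1c.png

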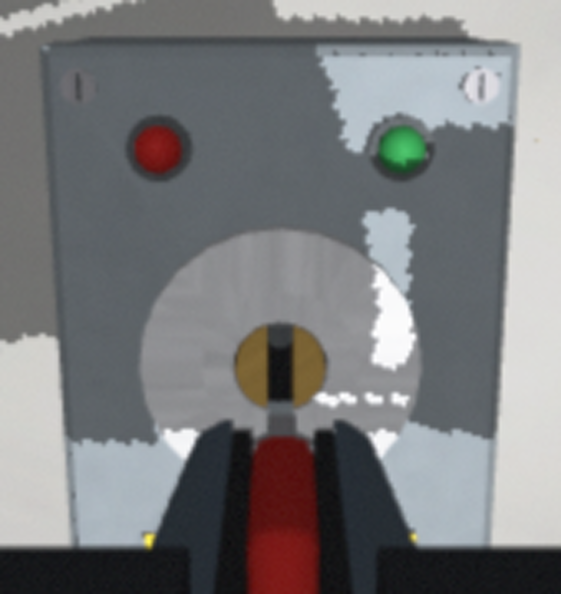

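carry_out:
  increments: [-0.05,-1,0,0,0,-0.1,0,-0.05,-1,0,0,0,-0.1,0,-0.05,-1,0,0,0,-0.1,0,-0.05,-1,0,0,0,-0.1,0,-0.05,-1,0,0,0,-0.1,0,-0.05,-1,0,0,0,-0.1,0,-0.05,-1,0,0,0,-0.1,0,-0.05,-1,0,0,0,-0.1,0,-0.05,-1,0,0,0,-0.1,0,-0.05,-1,0,0,0,-0.07,0,-0.05,-1,0,0,0,0,0,-0.05,-1,0,0,0,0,0]

```text
time_s: 33.17
tool_pos: [0.4719, 0.0877, 0.1467]
tcp_rot: [-0.111, 0.994, 0.0, -0.001]
wrist_force: [-0.4, -0.0, -0.5]
width: 0.0097
```

```bash
python3 -c "
from h import *
rep([.4714,-.0072,.1],13.2)"
```

```text
t 33.17 p [0.4719 0.0877 0.1467] yaw 12.75 zax [-0.0015  0.0004] F [-0.42 -0.05 -0.53] M [0.061 0.002 0.004] w 0.0097 j6 -1.659
  to go (units 2cm) [-0.024 -4.746 -2.336] turn 0.075
```

carry_out:
  increments: [0,-1,0,0,0,0.07,0,0,-1,0,0,0,0,0,0,-1,0,0,0,0,0,0,-0.8,0,0,0,0,0,0,-0.4,0,0,0,0,0,0,0,0,0,0,0,0,0,0,0,0,0,0,0]

```text
time_s: 34.05
tool_pos: [0.4706, -0.003, 0.147]
tcp_rot: [-0.113, 0.994, 0.0, -0.0]
wrist_force: [0.7, -0.5, -0.5]
width: 0.0097
```

```bash
python3 -c "
from h import *
rep([.4714,-.0072,.1],13.2)"
```

```text
t 34.05 p [ 0.4706 -0.003   0.147 ] yaw 12.94 zax [-0.0006  0.0005] F [ 0.68 -0.52 -0.51] M [ 0.039  0.013 -0.021] w 0.0097 j6 -1.853
  to go (units 2cm) [ 0.041 -0.209 -2.35 ] turn 0.043
```

carry_out:
  increments: [0.03,-0.2,-0.8,0,0,0.04,0,0,0,-1,0,0,0,0,0,0,-0.8,0,0,0,0,0,0,-0.5,0,0,0,0,0,0,0,0,0,0,0]

```text
time_s: 34.67
tool_pos: [0.4704, -0.0061, 0.0799]
tcp_rot: [-0.117, 0.993, 0.0, -0.001]
wrist_force: [0.3, -0.5, -0.2]
width: 0.0099
```

```bash
python3 -c "
from h import *
rep([.4714,-.0072,.0475],13.2)
im,C,st=snap('wrist','f2')
cv2.imwrite('pics/f2c.png',np.clip(cv2.resize(im[130:260,190:320],None,fx=4.5,fy=4.5,interpolation=cv2.INTER_CUBIC).astype(float)*3,0,255).astype(np.uint8))"
```

```text
t 34.67 p [ 0.4704 -0.0061  0.0799] yaw 13.38 zax [-0.002   0.0006] F [ 0.3  -0.51 -0.23] M [ 0.058 -0.019  0.041] w 0.0099 j6 -1.868
  to go (units 2cm) [ 0.051 -0.054 -1.62 ] turn -0.03
```

View pics/f2c.png

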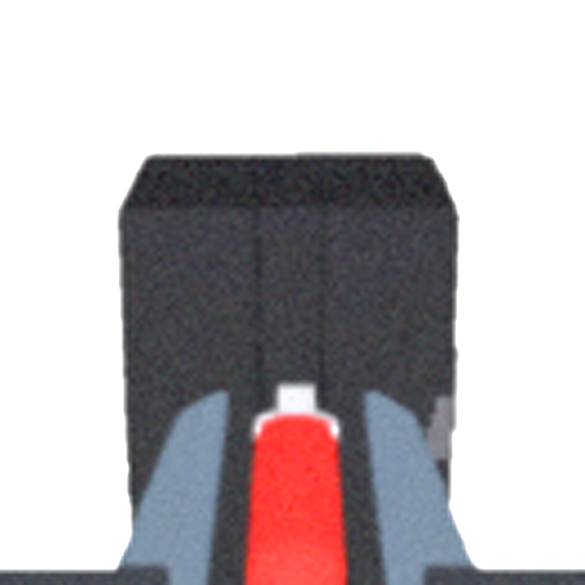

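carry_out:
  increments: [0.05,-0.05,-0.4,-0.01,-0.02,-0.02,0,0,0,-0.3,0,0,0,0,0,0,-0.2,0,0,0,0]

```text
time_s: 35.1
tool_pos: [0.4727, -0.0072, 0.0623]
tcp_rot: [-0.115, 0.993, -0.001, 0.002]
wrist_force: [-0.4, 0.6, -0.7]
width: 0.0098
```

```bash
python3 -c "
from h import *
rep([.4714,-.0072,.0475],13.2)"
```

```text
t 35.1 p [ 0.4727 -0.0072  0.0623] yaw 13.26 zax [ 0.0032 -0.0007] F [-0.38  0.58 -0.73] M [ 0.043  0.016 -0.031] w 0.0098 j6 -1.866
  to go (units 2cm) [-0.063  0.002 -0.74 ] turn -0.01
```

carry_out:
  increments: [-0.06,0,-0.25,0,0.03,0,0,0,0,-0.25,0,0,0,0,0,0,-0.1,0,0,0,0,0,0,0,0,0,0,0]

```text
time_s: 35.6
tool_pos: [0.4713, -0.0072, 0.0492]
tcp_rot: [-0.115, 0.993, -0.0, -0.0]
wrist_force: [0.9, -0.9, -0.1]
width: 0.0103
```

```bash
python3 -c "
from h import *
rep([.4714,-.0072,.0475],13.2)"
```

```text
t 35.6 p [ 0.4713 -0.0072  0.0492] yaw 13.26 zax [-0.0005 -0.0007] F [ 0.86 -0.85 -0.06] M [ 0.05   0.045 -0.021] w 0.0103 j6 -1.866
  to go (units 2cm) [ 0.007  0.002 -0.087] turn -0.01
```

carry_out:
  increments: [0,0,-0.05,0,0,0,0,0,0,-0.04,0,0,0,0]

```text
time_s: 35.85
tool_pos: [0.4715, -0.0072, 0.0476]
tcp_rot: [-0.115, 0.993, -0.0, -0.0]
wrist_force: [-0.8, 0.7, -0.6]
width: 0.0103
```

```bash
python3 feel.py 1
```

```text
Mz [-0.018  0.006] F mean [ 0.75  0.36 -0.53]
t 35.9 p [ 0.4714 -0.0072  0.0475] yaw 13.26 zax [-0.0001 -0.0007] F [ 0.75  0.36 -0.53] M [0.051 0.046 0.006] w 0.0098 j6 -1.865
```

carry_out:
  increments: [0,0,-0.03,0,0,0,0,0,0,-0.02,0,0,0,0]

```text
time_s: 36.15
tool_pos: [0.4716, -0.0073, 0.0471]
tcp_rot: [-0.115, 0.993, -0.0, -0.0]
wrist_force: [-5.9, 0.1, 17.8]
width: 0.01
```

```bash
python3 feel.py 1
```

```text
Mz [ 0.039 -0.004] F mean [-4.59 -0.19 12.74]
t 36.2 p [ 0.4715 -0.0073  0.0471] yaw 13.26 zax [-0.0003 -0.0007] F [-4.59 -0.19 12.74] M [ 0.1    0.776 -0.004] w 0.0101 j6 -1.866
```

carry_out:
  increments: [0,0,0.01,0,0,0,0,0,0,0,0,0,0,0.6,0,0,0,0,0,0,0.6,0,0,0,0,0,0,0.6,0,0,0,0,0,0,0.6]

```text
time_s: 36.83
tool_pos: [0.4717, -0.0072, 0.0474]
tcp_rot: [-0.115, 0.993, -0.0, 0.0]
wrist_force: [0.5, 0.8, 0.2]
width: 0.0467
```

```bash
python3 feel.py 1
```

```text
Mz [ 0.016 -0.048] F mean [ 0.16  0.32 -0.66]
t 36.88 p [ 0.4717 -0.0072  0.0474] yaw 13.26 zax [ 0.0001 -0.0007] F [ 0.16  0.32 -0.66] M [ 0.051 -0.027 -0.048] w 0.0512 j6 -1.866
```

Released; go straight up and check.

carry_out:
  increments: [0,0,0.3,0,0,0,0.6,0,0,0.8,0,0,0,0.6,0,0,1,0,0,0,0.6,0,0,1,0,0,0,0.6,0,0,1,0,0,0,0.6,0,0,1,0,0,0,0.6,0,0,1,0,0,0,0.6,0,0,0.6,0,0,0,0.6,0,0,0,0,0,0,0.6]

```text
time_s: 38.0
tool_pos: [0.472, -0.0073, 0.1932]
tcp_rot: [-0.115, 0.993, -0.001, 0.003]
wrist_force: [-0.7, 0.3, -0.2]
width: 0.055
```

```bash
python3 -c "
from h import *
rep()
im,C,st=snap('wrist','g1'); im2,_,_=snap('scene','g1s')
cv2.imwrite('pics/g1c.png',cv2.resize(im[120:240,200:310],None,fx=5,fy=5,interpolation=cv2.INTER_CUBIC))
cv2.imwrite('pics/g1sc.png',cv2.resize(im2[120:320,110:360],None,fx=3,fy=2.9,interpolation=cv2.INTER_CUBIC))
print(proj(C,[[.4714,-.0064,.04],[.4714,-.0064,.044],[.4714,-.0064,.082]]))"
```

```text
t 38.0 p [ 0.472  -0.0073  0.1932] yaw 13.26 zax [ 0.0052 -0.0011] F [-0.66  0.31 -0.22] M [ 0.081  0.054 -0.006] w 0.055 j6 -1.866
[[255.94991259 177.17385674]
 [255.94932342 178.22370422]
 [255.94296324 189.55685765]]
```

View pics/g1c.png

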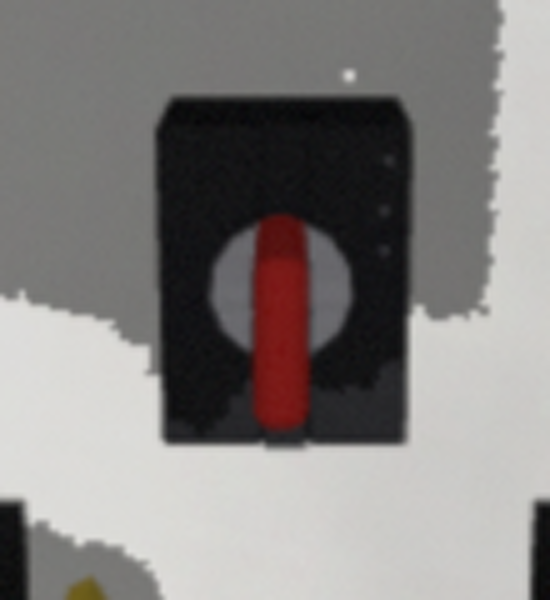

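View pics/g1sc.png

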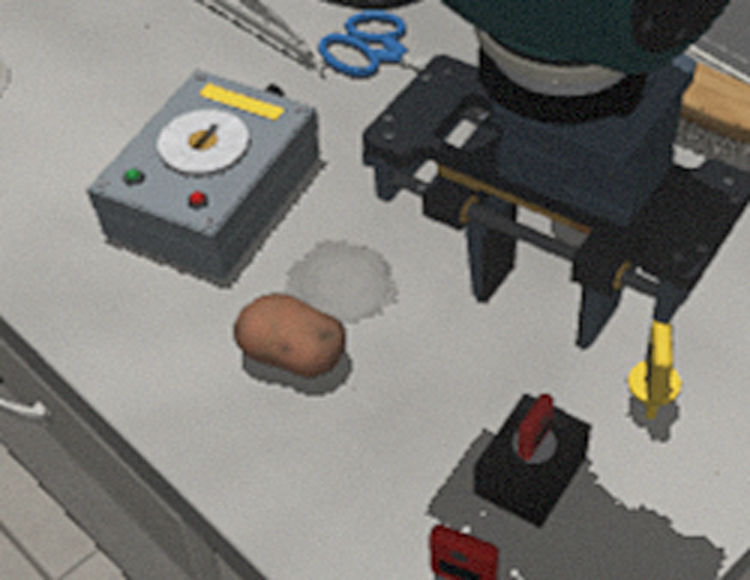

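```bash
python3 -c "
from h import *
rep(); print(ctrl.sign_off())"
```

```text
t 38.1 p [ 0.4714 -0.0072  0.192 ] yaw 13.26 zax [ 0.0034 -0.001 ] F [-0.09 -0.44  0.  ] M [ 0.081  0.011 -0.006] w 0.0547 j6 -1.866
the job is handed in; nothing more can be done
None
```

I reset the lock with the red key and put the key back in its stand, then handed the job in at 38.1 s. Sign-off gave no verdict, so these are my own readings.

- **Insertion:** The key went in freely. A last 3 mm push to confirm the seat peaked at 40 N on the wrist, which is more than I meant but under the 60 N limit. The key slid about 1 mm in the jaws.
- **Stop:** Resistance rose from about 0.055 to 0.14 N m at roughly 76° (1.33 rad). It held a plateau near 0.15 and ended near 0.22, about 0.16 above the friction (roughly 12 N at the lug).
    - The moment rose less steeply than a hard stop should. I took it as the stop because the lug tip stayed put while I turned the tool further, and the sideways force roughly matched.
    - I held it there for over a second in total.
- **Home:** I turned the key back until it touched the home stop lightly, at about −0.09 N m. I then squared it up, and it drew out with no resistance.
- **Stand:** The collar met the top of the stand. The last pictures show the key upright and within about 1 mm of centre, the keyway at home, and the gripper clear. The potato looked unmoved; the gripper hid the onion and shaker, which I never moved near at a height that could touch them.

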